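Find the soft foot of a gearmotor with a feeler and shim it

TASK

One of the three front feet of the gearmotor does not bear on its pad: find that soft foot by gently sliding the feeler blade in under the feet; it jams at once at a sound foot and goes 3 cm in under the soft one. Stand the feeler back on the bench on its lower edge, clear of the unit, and slide the slotted shim straight in under the soft foot, centred, until its lug meets the front of the foot, and let go. Never force either of them against the unit, and leave the other things on the bench where they are.

Things in the scene. Friction and masses are not known exactly. Their poses are not given: they have to be found in the camera images.
- drive_unit: Grey foot-mounted gearmotor on a dark base plate 190 x 310 x 14 mm, fixed to the bench, 153 mm high. Origin on the bench, straight below the front edge of the middle foot; x points into the unit, away from the robot, y along its front to the left, z up. The base plate begins 50 mm in front of the feet (x = -50 mm). Motor and gear case stand 43 mm or more behind the feet's front edges.
- foot_left (a point): Middle of the lower front edge of the left foot (unit's +y side), 35 mm above the bench; axes as drive_unit. All three feet alike: 48 mm wide (y), 46 mm deep (x), 12 mm thick, 95 mm apart, each over a bright steel pad 58 mm wide that sticks out 30 mm in front of the foot as a flat level ledge with a 4 mm bevel at its top front edge.
- foot_middle (a point): The same point of the middle foot. Two of the three pads reach up to their foot: ledge 35 mm above the bench, no gap. The third pad is lower, ledge 29.5 mm above the bench, leaving a gap 5.5 mm high under that foot, open to the front. Which foot that is changes; it is not told.
- foot_right (a point): The same point of the right foot (the unit's -y side).
- feeler: Feeler gauge: black handle 78 mm long, 16 mm wide, 34 mm high, standing on its edge, with one stiff steel blade 60 mm long, 16 mm wide, 3 mm thick that leaves its front end flush with the underside and has a rounded tip. About 90 g. Origin on the underside below the front end of the handle; x points along the blade to the tip, z up.
- feeler_tip (a point): Tip of the feeler's blade, 60 mm ahead of the feeler's origin and 1.5 mm above its underside.
- feeler_handle (a point): Place to grip the handle, across its 16 mm: 39 mm behind the feeler's origin, 22 mm above its underside.
- shim: Slotted steel shim, 100 g: plate 4 mm thick, 44 mm wide, two prongs with rounded fronts (16 mm slot between) reaching 36 mm ahead of an upright lug 44 mm long (x), 12 mm wide (y), its top 40 mm above the underside. Origin on the underside below the lug's front face; x points to the slot's open end, z up. Home when the lug's front meets the front face of the foot.
- shim_lug (a point): Place to grip the lug, across its 12 mm: 22 mm behind the shim's origin, 28 mm above its underside (the plate spreads 16 mm to either side of the lug, 4 mm thick).
- caliper: Slide caliper, 225 mm long, lying on the bench. A bystander.
- oil_bottle: Pale bottle with a pointed nozzle, 105 mm high, 38 mm across, upright. A bystander.
- insert_tray: Small black tray 62 x 90 x 22 mm with brass inserts. A bystander.
- dust_brush: Flat wooden-handled brush, 168 mm long, lying on the bench. A bystander.
- spare_lens: Round clear lens cell, 120 mm across, 14 mm thick, lying flat on the bench. A bystander.
Things that resemble listed ones, but are neither listed nor needed, are in the scene too. What is shaped like the shim but purple is not meant.

How it is judged:
By the outcome, as a careful person would: the job done as asked, in the order asked, and still so for the second after the job is handed in, with the robot touching nothing.
It also fails if it takes over 72 s, if anything falls off the work surface, if the arm or the gripper's body presses on something with over 40 N, if the wrist force passes 120 N, or if a joint passes its speed limit or range.

ROBOT

A 6-joint arm with a two-finger parallel gripper is mounted at the origin on a cart in front of the work surface, level with it; the furniture and walls round the work are solid. World frame = base frame: x ahead of the robot, y to its left, z up, the work surface at z = 0. Lengths are in m, angles in rad, forces in N, time in s.
With the tool pointing down it reaches from about 0.35 to 0.775 m from the base axis. Payload 5.5 kg.
Tool frame: the origin (TCP) lies between the finger pads; the fingertips stand 22 mm ahead of it and the grasp point (between the pads) lies 3 mm ahead of it (env.finger_overhang is the distance from the TCP to the fingertips, in m); y points along the fingers, x is the direction in which the jaws open and shut, and the axes are right-handed (so a half turn about y gives the same grasp; the last joint's range is limited). The gripper opens to 85 mm and grips with 20 to 120 N. Pads are 22 mm wide; open, the fingers measure 114 mm over their backs; the gripper's body (76 mm by 85 mm) begins 54 mm behind the grasp point. The pads swing forward as they close: fully open they stand 13 mm farther back than shut.
Start: joints at [-1.246, 0.313, 0.046, 1.304, 0, 1.431], TCP at [0.258, -0.514, 0.253] pointing down, gripper open.
Joint ranges: [-2.76, 2.76], [-0.86, 1.69], [-1.03, 1.26], [-2.2, 2.34], [-1.47, 1.5], [-3.14, 3.14]. Speed limits (rad/s): [2.57, 2.57, 3.14, 3.14, 3.14, 3.14].

INTERFACE

Orientations are given as a unit quaternion [w, x, y, z].
In Python, from workcell import monitor, cams, job, env gives the robot as it stands.
- The arm moves only by the tool drive_tool, never from a script. Its argument "plan" is text: rows parted by semicolons, each of 7 numbers parted by spaces: the opening, from -1 (shut) to 1 (fully open), then the shift along the tool's x, y, z in mm, then the turn, a rotation vector about the tool's x, y, z in degrees. In form: gripper x y z rx ry rz; .... A call has 1 to 8 rows; each row shifts and turns the pose as measured when the row begins, along the tool's axes as they then stand; what a row does not reach is not made up. A row lasts 1/8 s, in which the tool goes at most 62.5 mm and 10.7 degrees, less where a joint would pass 70% of its speed; a pose out of reach is approached as far as the arm can. A call is refused whole if a number of a shift passes 62.5 or a number of a turn 10.7, either way. A call with a gripper value outside its range is refused whole. The fingers move at their own pace and stop on an object; "grip_force" is the grip in N (left out, the last holds). Time passes only in rows, so rows that do not move let the fingers close. It gives the time, the measured TCP pose, the force and the opening at its end, in the units of the state.
- monitor.get_state(): the state, without advancing time (a new reading comes with each control period).
- cams.read_camera(name): name is "side" or "top" or "wrist"; returns (picture, depth): 420x560x3 uint8, red, green, blue; 420x560 float32, m along the optical axis (not along the pixel's ray), 0 where there is no reading.
- cams.calibration(name): a dict with "fx", "fy", "cx", "cy" (pixels), "D" ([k1, k2, p1, p2, k3] as OpenCV has them; the pictures are not rectified), "R" (3x3) and "t" (3): a world point X has camera coordinates R X + t. Camera axes: x right, y down, z forward; pixel columns grow to the right and rows downward; lengths in m; the calibration is good to about 2 mm. A picture is of the moment at which its call begins: read the wrist's pose just before it. calibration takes no time and is no camera call; for the wrist camera it gives the pose at the moment of the call.
- job.hand_in(): hands the job in, once; it reports no verdict.
The state is a dict: "clock": time; "joint_pos": joint angles; "qvel": joint speeds; "tau": joint torques, N m; "tcp_pos": TCP position; "orientation": TCP orientation; "wrist_force": force on the tool from outside, world axes, zero at the start; "ft_torque": the same for the moment, N m; "finger_gap": finger opening in m.
Only numpy, scipy, OpenCV 4.12 (cv2) and the standard library are available. Lean on these libraries where they do the work, as an engineer would, in place of code of your own. Each camera call takes 0.05 s, during which the arm holds its last target.

## Working session

There is one attempt and no reset: what is moved stays moved. The work goes in short steps, Python scripts to look and compute and a tool call to move; the robot and the scene stay as the last step left them, time stands still between calls to the robot, and variables do not carry over. Pictures are saved under pics/ and viewed, and the job is handed in when it is done.

Besides the shell and the picture viewer there is one more tool, called after "Call:" as name(argument=value, ...) on one line, values as JSON. drive_tool: Moves the arm, as the interface text tells. Its arguments: {"type":"object","properties":{"plan":{"type":"string"},"grip_force":{"type":"number"}},"required":["plan"]}

```bash
ls; mkdir -p pics; cat > h.py <<'E'
import numpy as np, cv2
from workcell import monitor, cams, job, env
def shot(n,tag):
    c=cams.calibration(n); p,d=cams.read_camera(n)
    cv2.imwrite(f'pics/{tag}.png',cv2.cvtColor(p,cv2.COLOR_RGB2BGR)); np.savez(f'pics/{tag}.npz',p=p,d=d,**{k:np.array(v) for k,v in c.items()})
    return p,d,c
def load(tag):
    z=np.load(f'pics/{tag}.npz'); return z['p'],z['d'],{k:z[k] for k in('fx','fy','cx','cy','D','R','t')}
def ray(c,uv):
    K=np.array([[c['fx'],0,c['cx']],[0,c['fy'],c['cy']],[0,0,1.]])
    q=cv2.undistortPoints(np.array(uv,float).reshape(-1,1,2),K,np.array(c['D'],float)).reshape(-1,2)
    R=np.array(c['R']);t=np.array(c['t'])
    d=np.c_[q,np.ones(len(q))]@R; o=-R.T@t
    return o,d
def onz(c,uv,z):
    o,d=ray(c,uv); s=(z-o[2])/d[:,2]; return o+s[:,None]*d
def proj(c,X):
    K=np.array([[c['fx'],0,c['cx']],[0,c['fy'],c['cy']],[0,0,1.]])
    r,_=cv2.Rodrigues(np.array(c['R']))
    return cv2.projectPoints(np.array(X,float).reshape(-1,3),r,np.array(c['t'],float),K,np.array(c['D'],float))[0].reshape(-1,2)
def deproj(c,uv,d):
    o,dd=ray(c,uv); return np.array([o+dd[i]*d[int(round(v)),int(round(u))] for i,(u,v) in enumerate(uv)])
E
python3 - <<'E'
from h import *
for n in('top','side','wrist'):
    p,d,c=shot(n,n+'0'); print(n,c['fx'],-np.array(c['R']).T@c['t'],np.array(c['R'])[2])
s=monitor.get_state(); print(s['clock'],s['tcp_pos'],s['orientation'],s['finger_gap'],s['wrist_force'],env.finger_overhang)
E
```

```text
pics
top 381.077360353085 [ 3.76824376e-01 -5.17809255e-04  1.00724599e+00] [ 0.07596714 -0.01564443 -0.99698759]
side 447.189845155101 [-0.08368079  0.86204748  0.64523855] [ 0.45750308 -0.72829206 -0.51017802]
wrist 318.46587902963853 [ 0.31638327 -0.48436724  0.37343106] [-0.23461353 -0.1158757  -0.96515766]
0.15 [ 0.25759789 -0.51367425  0.25262697] [ 0.60201452 -0.60141136  0.37178837 -0.37102061] 0.08569284146277449 [0.00949006 0.00231422 0.34136204] 0.022
```

View pics/top0.png

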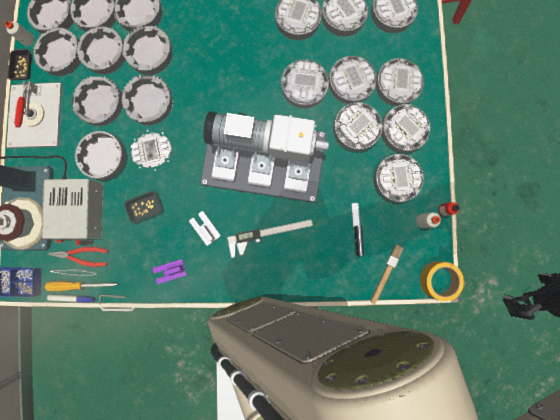

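View pics/side0.png

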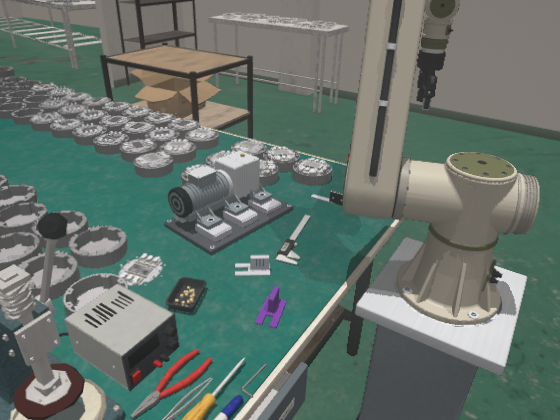

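View pics/wrist0.png

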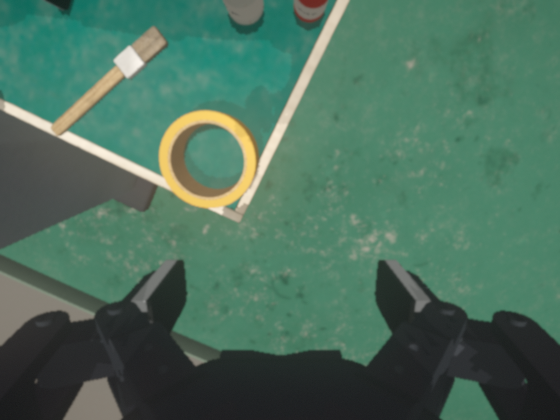

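Top view: the unit is at about (262,155) with feet at (225,163), (261,173) and (297,178). The feeler is probably the black handle and bright blade at (356,230). The shim candidates are the pale one at (204,228) and the purple one at (170,271); the pale steel one fits and the purple one is excluded. I'll check these in crops.

```bash
python3 - <<'E'
import cv2
p=cv2.imread('pics/top0.png')
a=cv2.resize(p[195:290,140:240],None,fx=4,fy=4,interpolation=3)
b=cv2.resize(p[195:290,320:420],None,fx=4,fy=4,interpolation=3)
cv2.imwrite('pics/c1.png',cv2.hconcat([a,b]))
c=cv2.resize(p[100:205,195:335],None,fx=5,fy=5,interpolation=3);cv2.imwrite('pics/c2.png',c)
p=cv2.imread('pics/side0.png')
cv2.imwrite('pics/c3.png',cv2.resize(p[150:310,150:350],None,fx=3.7,fy=3.7,interpolation=3))
E
```

```text
(no output)
```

View pics/c1.png

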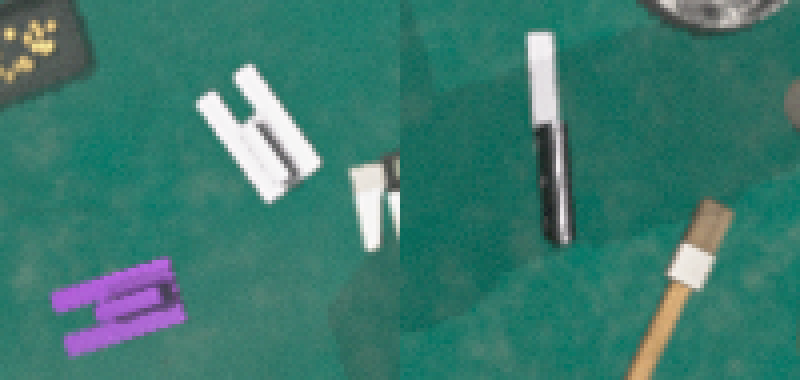

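View pics/c2.png

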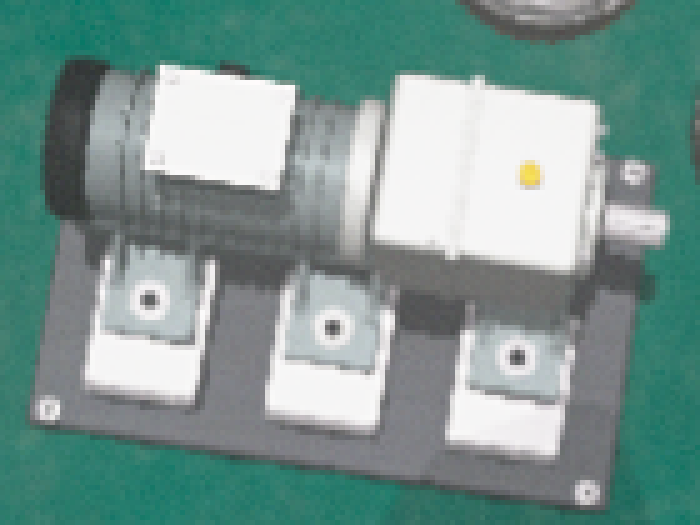

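View pics/c3.png

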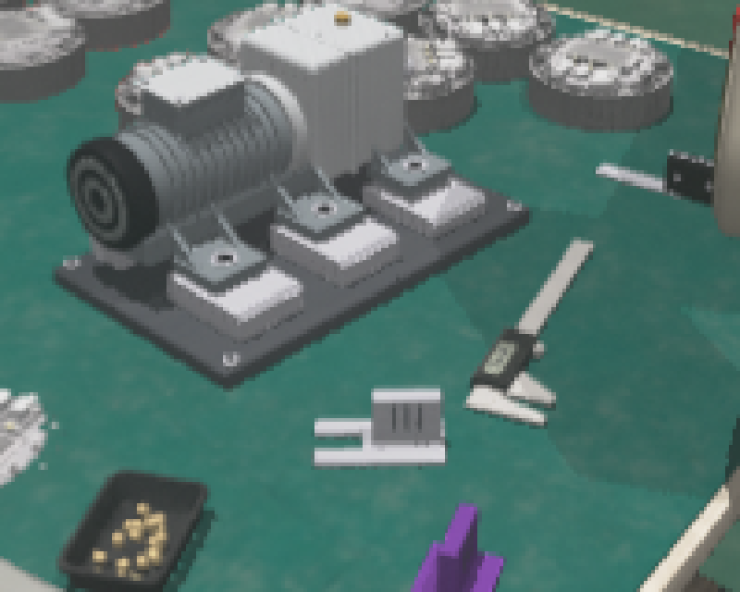

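The crops confirm it. The pale steel shim has its lug at top px (210,234), prongs pointing to upper left. The feeler has its tip near (355,203) and the handle end near (360,255). Next, measure both and the unit.

```bash
python3 - <<'E'
from h import *
p,d,c=load('top0')
hsv=cv2.cvtColor(p,cv2.COLOR_RGB2HSV)
white=((hsv[...,1]<60)&(hsv[...,2]>170)).astype(np.uint8)
dark=((hsv[...,2]<75)).astype(np.uint8)
def comp(m,r,z):
    u0,v0,u1,v1=r; mm=np.zeros_like(m); mm[v0:v1,u0:u1]=m[v0:v1,u0:u1]
    cs,_=cv2.findContours(mm,cv2.RETR_EXTERNAL,cv2.CHAIN_APPROX_NONE); k=max(cs,key=cv2.contourArea)
    X=onz(c,k.reshape(-1,2),z); 
    r=cv2.minAreaRect((X[:,:2]*1000).astype(np.float32)); print(cv2.contourArea(k),r,cv2.boxPoints(r).round(1).tolist())
print('blade');comp(white,(345,195,370,232),.003)
print('handle');comp(dark,(345,220,370,262),.034)
print('shim');comp(((hsv[...,1]<80)&(hsv[...,2]>60)).astype(np.uint8),(183,205,225,250),.004)
f=lambda x,y:(195+x/5,100+y/5)
print('plate',onz(c,[f(28,425),f(605,508)],.014).round(4).tolist())
print('feet top front', onz(c,[f(103,328),f(196,340),f(283,358),f(376,372),f(468,388),f(560,402)],.047).round(4).tolist())
print('feet mid depth',deproj(c,[f(150,320),f(330,350),f(513,380)],d).round(4).tolist())
print('ledges depth')
for q in [(145,367),(328,395),(508,425)]:
    u,v=map(int,f(*q)); print([ deproj(c,[(u+i,v+j)],d)[0][2].round(4) for i in (-3,0,3,5) for j in(-1,0,1)])
print('bench',deproj(c,[(250,260),(330,220),(190,250)],d).round(4).tolist())
E
```

```text
blade
116.0 ((421.93731689453125, -210.6379852294922), (75.00875091552734, 16.929670333862305), 1.4776960611343384) [[384.20001220703125, -203.10000610351562], [384.70001220703125, -220.10000610351562], [459.6000061035156, -218.10000610351562], [459.20001220703125, -201.1999969482422]]
handle
65.0 ((358.74395751953125, -204.31442260742188), (76.9753646850586, 9.2844820022583), 3.218808889389038) [[320.1000061035156, -201.8000030517578], [320.6000061035156, -211.10000610351562], [397.3999938964844, -206.8000030517578], [396.8999938964844, -197.5]]
shim
486.5 ((398.039306640625, 189.201171875), (84.87295532226562, 47.98150634765625), 35.45345687866211) [[349.6000061035156, 184.10000610351562], [377.3999938964844, 145.0], [446.5, 194.3000030517578], [418.70001220703125, 233.39999389648438]]
plate [[0.5104, 0.1972, 0.014], [0.4631, -0.1053, 0.014]]
feet top front [[0.5554, 0.1526, 0.047], [0.5486, 0.1051, 0.047], [0.5388, 0.0608, 0.047], [0.531, 0.0135, 0.047], [0.5223, -0.0332, 0.047], [0.5146, -0.0799, 0.047]]
feet mid depth [[0.5594, 0.1287, 0.0459], [0.5433, 0.037, 0.043], [0.5269, -0.0564, 0.0425]]
ledges depth
[np.float64(0.0342), np.float64(0.0315), np.float64(0.0305), np.float64(0.0355), np.float64(0.0313), np.float64(0.0338), np.float64(0.0328), np.float64(0.0325), np.float64(0.0322), np.float64(0.0344), np.float64(0.0337), np.float64(0.0336)]
[np.float64(0.0334), np.float64(0.0326), np.float64(0.0318), np.float64(0.0342), np.float64(0.0335), np.float64(0.0313), np.float64(0.0308), np.float64(0.0323), np.float64(0.034), np.float64(0.0297), np.float64(0.036), np.float64(0.034)]
[np.float64(0.0289), np.float64(0.0292), np.float64(0.0314), np.float64(0.0275), np.float64(0.0258), np.float64(0.0289), np.float64(0.0265), np.float64(0.0285), np.float64(0.0271), np.float64(0.0277), np.float64(0.0272), np.float64(0.0282)]
bench [[0.3122, 0.0699, -0.0039], [0.4149, -0.143, 0.0007], [0.3402, 0.2279, -0.0009]]
```

```bash
cat >> h.py <<'E'
from scipy.spatial.transform import Rotation as Ro
def pose():
    s=monitor.get_state(); w,x,y,z=s['orientation']; return s,np.array(s['tcp_pos']),Ro.from_quat([x,y,z,w])
E
python3 - <<'E'
from h import *
s,t,r=pose(); print(r.as_matrix().round(3)); c=cams.calibration('wrist'); C=-np.array(c['R']).T@c['t']; print('cam in tool',r.inv().apply(C-t), 'axis',r.inv().apply(np.array(c['R'])[2]))
E
```

```text
[[ 0.448 -0.     0.894]
 [-0.894  0.001  0.448]
 [-0.001 -1.     0.   ]]
cam in tool [ 2.64672427e-05 -1.20906576e-01  6.56987089e-02] axis [-1.98963000e-05  9.65109209e-01 -2.61847693e-01]
```

Call:
drive_tool(plan="1 0 0 0 0 -10.7 0; 1 0 0 0 0 -10.7 0; 1 0 0 0 0 -10.7 0; 1 0 0 0 0 -10.7 0; 1 0 0 0 0 -10.7 0; 1 0 0 0 0 -10.7 0; 1 0 0 0 0 -10.7 0; 1 0 0 0 0 -10.7 0")

```text
clock: 1.15
tcp_pos: [0.257, -0.5119, 0.2492]
orientation: [0.696, -0.69, -0.14, 0.141]
wrist_force: [-0.5, -0.7, -0.4]
finger_gap: 0.0855
```

Call:
drive_tool(plan="1 0 0 0 0 -10.7 0; 1 0 0 0 0 -10.7 0; 1 0 0 0 0 -10.7 0; 1 0 0 0 0 -10.7 0; 1 0 0 0 0 -10.7 0; 1 0 0 0 0 -10.7 0")

```text
clock: 1.9
tcp_pos: [0.2565, -0.5106, 0.2467]
orientation: [0.516, -0.507, -0.49, 0.486]
wrist_force: [-0.2, 0.2, -0.5]
finger_gap: 0.0857
```

```bash
cat >> h.py <<'E'
def goto(xyz,a=None):
    "tool-frame shift (mm) and ry (deg) to get to TCP xyz, with tool z at world angle a deg"
    s,t,r=pose(); M=r.as_matrix(); cur=np.degrees(np.arctan2(M[1,2],M[0,2]))
    print('t',round(s['clock'],2),'tcp',t.round(4),'a',round(cur,2),'ydown',M[:,1].round(4),'gap',round(s['finger_gap'],4),'F',np.round(s['wrist_force'],2),'T',np.round(s['ft_torque'],2))
    if xyz is not None: print('shift mm',(r.inv().apply(np.array(xyz)-t)*1000).round(1))
    if a is not None: print('ry',round(-((a-cur+180)%360-180),2))
E
python3 -c "
from h import *
goto([.42,-.205,.25],182)"
```

```text
t 1.9 tcp [ 0.2565 -0.5106  0.2467] a 177.34 ydown [-0.0043  0.0126 -0.9999] gap 0.0857 F [-0.16  0.23 -0.55] T [0.   0.02 0.07]
shift mm [ 3.128e+02 -1.000e-01 -1.491e+02]
ry -4.66
```

Call:
drive_tool(plan="1 52 0 -25 0 -2.5 0; 1 52 0 -25 0 -2.5 0; 1 52 0 -25 0 0 0; 1 52 0 -25 0 0 0; 1 52 0 -25 0 0 0; 1 52 0 -25 0 0 0; 1 0 0 0 0 0 0")

```text
clock: 2.78
tcp_pos: [0.4027, -0.1869, 0.2477]
orientation: [-0.494, 0.484, 0.513, -0.508]
wrist_force: [0.4, -0.2, -0.4]
finger_gap: 0.0854
```

```bash
python3 -c "
from h import *
goto([.42,-.205,.25],182)
shot('wrist','w1')"
```

```text
t 2.77 tcp [ 0.4027 -0.1869  0.2477] a -177.52 ydown [-0.0045  0.015  -0.9999] gap 0.0854 F [ 0.44 -0.24 -0.42] T [-0.11 -0.03  0.  ]
shift mm [-18.8  -2.6 -16.5]
ry 0.48
```

View pics/w1.png

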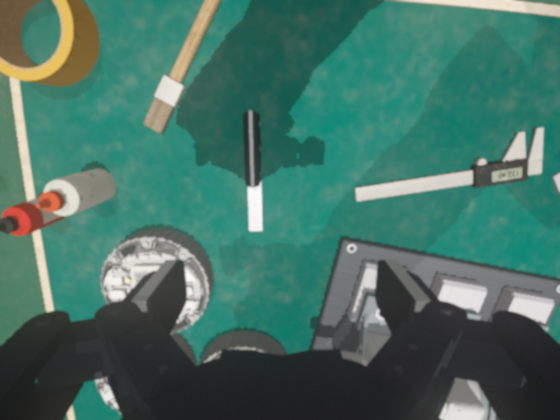

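Wrist view: the feeler handle runs from (251,110) to (254,185) and the blade tip is at (256,231). The caliper is at right and the unit at lower right. Measuring the feeler.

```bash
python3 - <<'E'
from h import *
p,d,c=load('w1')
hsv=cv2.cvtColor(p,cv2.COLOR_RGB2HSV)
roi=np.zeros(p.shape[:2],np.uint8); roi[100:240,235:275]=1
nongreen=((hsv[...,1]<110)|(hsv[...,2]<40)).astype(np.uint8)*roi
cv2.imwrite('pics/c4.png',cv2.resize(cv2.hconcat([cv2.cvtColor(p[100:240,230:290],cv2.COLOR_RGB2BGR),cv2.cvtColor(nongreen[100:240,230:290]*255,cv2.COLOR_GRAY2BGR)]),None,fx=4,fy=4,interpolation=0))
for v in range(108,236,6):
    u=np.nonzero(nongreen[v])[0]
    if len(u): 
        z=.034 if v<183 else .003
        print(v,u.min(),u.max(),onz(c,[(u.min()-.5,v),(u.max()+.5,v)],z)[:,:2].round(4).tolist())
E
```

```text
114 244 271 [[0.3256, -0.2247], [0.3245, -0.1964]]
120 244 259 [[0.3315, -0.2246], [0.3308, -0.2084]]
126 244 259 [[0.3374, -0.2245], [0.3367, -0.2082]]
132 244 259 [[0.3433, -0.2244], [0.3427, -0.2081]]
138 244 259 [[0.3493, -0.2243], [0.3487, -0.2079]]
144 244 259 [[0.3554, -0.2243], [0.3548, -0.2078]]
150 244 260 [[0.3615, -0.2242], [0.3608, -0.2066]]
156 244 259 [[0.3677, -0.2241], [0.367, -0.2075]]
162 244 260 [[0.3739, -0.224], [0.3732, -0.2063]]
168 244 261 [[0.3802, -0.2239], [0.3794, -0.205]]
174 244 261 [[0.3865, -0.2238], [0.3858, -0.2049]]
180 245 261 [[0.3929, -0.2227], [0.3922, -0.2047]]
186 246 262 [[0.405, -0.2243], [0.4043, -0.2046]]
192 246 262 [[0.4122, -0.2242], [0.4114, -0.2044]]
198 245 263 [[0.4194, -0.2253], [0.4185, -0.203]]
204 246 263 [[0.4266, -0.224], [0.4258, -0.2028]]
210 247 263 [[0.4339, -0.2227], [0.4331, -0.2026]]
216 247 263 [[0.4413, -0.2226], [0.4405, -0.2024]]
222 247 263 [[0.4487, -0.2225], [0.448, -0.2022]]
228 247 263 [[0.4563, -0.2224], [0.4555, -0.202]]
```

View pics/c4.png

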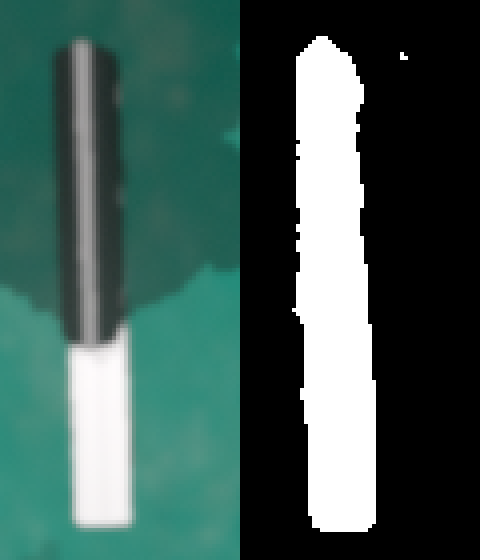

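```bash
cat >> h.py <<'E'
def plan(xyz,a):
    "total tool-frame shift mm and rotvec deg to reach TCP xyz with tool straight down, tool z at angle a"
    goto(None); s,t,r=pose(); a=np.radians(a)
    z=np.array([np.cos(a),np.sin(a),0]); y=np.array([0,0,-1.]); x=np.cross(y,z)
    T=Ro.from_matrix(np.c_[x,y,z])
    print('shift',(r.inv().apply(np.array(xyz)-t)*1000).round(1),'rot',np.degrees((r.inv()*T).as_rotvec()).round(2))
E
python3 -c "
from h import *
plan([.3605,-.2153,.07],182.5)"
```

```text
t 2.83 tcp [ 0.4024 -0.1885  0.2477] a -177.64 ydown [-0.0045  0.0142 -0.9999] gap 0.0856 F [-0.43 -0.98 -0.63] T [-0.01  0.03 -0.01]
shift [-27.6 177.4  42.3] rot [-0.22 -0.14  0.82]
```

Call:
drive_tool(plan="1 -9 44 14 0 0 0.8; 1 -9 44 14 0 0 0; 1 -9 44 14 0 0 0; 1 0 44 0 0 0 0; 1 0 0 0 0 0 0")

```text
clock: 3.45
tcp_pos: [0.3593, -0.2237, 0.0681]
orientation: [0.491, -0.492, -0.507, 0.51]
wrist_force: [-0.4, -0.1, -0.0]
finger_gap: 0.0853
```

```bash
python3 -c "
from h import *
plan([.3605,-.2153,.025],182.5)"
```

```text
t 3.45 tcp [ 0.3593 -0.2237  0.0681] a -178.06 ydown [-0.0012 -0.0046 -1.    ] gap 0.0853 F [-0.45 -0.1  -0.04] T [ 0.05 -0.   -0.02]
shift [ 8.6 43.  -1.5] rot [-0.08 -0.56 -0.26]
```

Call:
drive_tool(plan="1 8.5 0 -1.5 0 -0.6 -0.2; 1 0 0 0 0 0 0; 1 0 20 0 0 0 0; 1 0 0 0 0 0 0")

```text
clock: 3.95
tcp_pos: [0.3642, -0.2187, 0.0535]
orientation: [0.486, -0.492, -0.51, 0.511]
wrist_force: [0.2, 0.0, 0.2]
finger_gap: 0.0854
```

```bash
python3 -c "
from h import *
plan([.3605,-.2153,.025],182.5); shot('wrist','w2')"
```

```text
t 3.95 tcp [ 0.3642 -0.2187  0.0535] a -177.47 ydown [ 0.0057 -0.0076 -1.    ] gap 0.0854 F [0.17 0.01 0.19] T [ 0.02 -0.    0.  ]
shift [ 3.8 28.4  3.7] rot [ 0.3   0.03 -0.45]
```

View pics/w2.png

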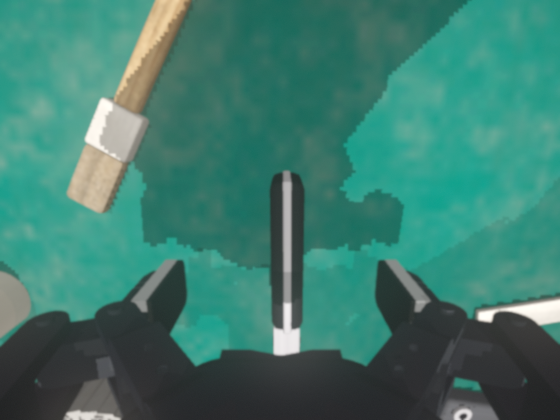

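The handle is between the jaws: centre u≈287, rear (287,172), front (287,328). The jaws' mid is u≈281, which agrees with the computed 3.8 mm shift.

Call:
drive_tool(plan="1 3.5 9 2 0.3 0 -0.4; 1 0 9 1 0 0 0; 1 0 8 0 0 0 0; 1 0 0 0 0 0 0")

```text
clock: 4.5
tcp_pos: [0.3631, -0.2167, 0.0285]
orientation: [0.487, -0.491, -0.511, 0.511]
wrist_force: [-0.8, 0.6, 0.3]
finger_gap: 0.0855
```

```bash
python3 -c "
from h import *
c=load('w2')[2]; print(onz(c,[(287,172),(287,328)],.034))
plan([.3605,-.2153,.025],182.5)"
```

```text
[[ 0.31764894 -0.21830435  0.034     ]
 [ 0.39745209 -0.21446018  0.034     ]]
t 4.5 tcp [ 0.3631 -0.2167  0.0285] a -177.43 ydown [ 0.0039 -0.004  -1.    ] gap 0.0855 F [-0.79  0.62  0.29] T [ 0.02  0.05 -0.04]
shift [1.6 3.5 2.5] rot [ 0.21  0.07 -0.24]
```

Call:
drive_tool(plan="1 0.8 3 3.5 0.2 0 -0.2; 1 0 0 0 0 0 0; -1 0 0 0 0 0 0; -1 0 0 0 0 0 0; -1 0 0 0 0 0 0; -1 0 0 0 0 0 0; -1 0 0 0 0 0 0; -1 0 0 0 0 0 0", grip_force=40)

```text
clock: 5.5
tcp_pos: [0.3596, -0.2163, 0.0257]
orientation: [0.488, -0.489, -0.511, 0.511]
wrist_force: [-0.1, 0.7, -0.3]
finger_gap: 0.0154
```

```bash
python3 -c "
from h import *
plan([.3585,-.2164,.025],182.7)"
```

```text
t 5.5 tcp [ 0.3596 -0.2163  0.0257] a -177.43 ydown [ 4.e-04 -8.e-04 -1.e+00] gap 0.0154 F [-0.11  0.75 -0.29] T [-0.01  0.03 -0.02]
shift [-0.   0.7  1.1] rot [ 0.02 -0.13 -0.05]
```

Call:
drive_tool(plan="-1 0 -30 0 0 0 0; -1 0 -50 0 0 0 0; -1 0 -60 0 0 0 0; -1 0 -60 0 0 0 0; -1 0 -20 0 0 6 0; -1 0 0 0 0 6 0; -1 0 0 0 0 0 0")

```text
clock: 6.38
tcp_pos: [0.3584, -0.2153, 0.2521]
orientation: [0.541, -0.54, -0.456, 0.456]
wrist_force: [0.1, 0.2, -0.9]
finger_gap: 0.0152
```

```bash
python3 -c "
from h import *
plan([.58,-.01,.25],170.5)"
```

```text
t 6.38 tcp [ 0.3584 -0.2153  0.2521] a 170.26 ydown [-1.6e-03  8.0e-04 -1.0e+00] gap 0.0152 F [ 0.12  0.16 -0.89] T [ 0.01 -0.05  0.04]
shift [ 239.8    1.9 -183.7] rot [-0.1  -0.24  0.03]
```

Call:
drive_tool(plan="-1 40 0 -30 0 0 0; -1 40 0 -30 0 0 0; -1 40 0 -30 0 0 0; -1 40 0 -30 0 0 0; -1 40 0 -30 0 0 0; -1 40 0 -30 0 0 0; -1 0 0 0 0 0 0; -1 0 0 0 0 0 0")

```text
clock: 7.38
tcp_pos: [0.5798, -0.0026, 0.2444]
orientation: [0.541, -0.535, -0.456, 0.462]
wrist_force: [-0.8, -1.4, -0.8]
finger_gap: 0.0157
```

```bash
python3 -c "
from h import *
shot('wrist','w3')
plan([.58,-.01,.25],170.5)"
```

```text
t 7.42 tcp [ 0.5797 -0.0028  0.2445] a 170.91 ydown [-0.0117  0.002  -0.9999] gap 0.0148 F [ 0.32  0.43 -1.02] T [ 0.01  0.02 -0.01]
shift [-7.  -5.6 -1.4] rot [-0.68  0.41  0.01]
```

View pics/w3.png

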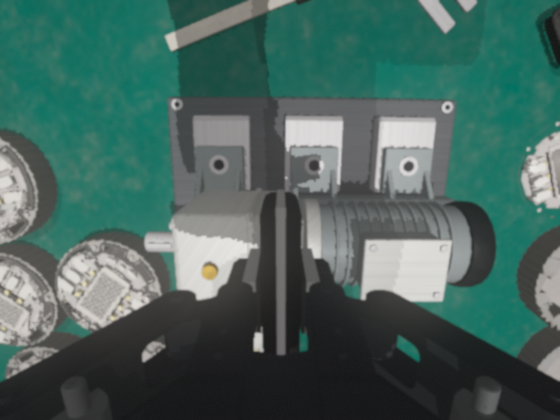

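Wrist view: the plate's front edge is at v≈98. The feet's front edges are at v≈148, with the right foot at u≈219, middle at 314 and left at 408. Pads run v≈115–148. Enlarging it to pick edges.

```bash
python3 - <<'E'
import cv2
p=cv2.imread('pics/w3.png')
cv2.imwrite('pics/c5.png',cv2.resize(p[90:200,165:325],None,fx=5,fy=5,interpolation=3))
cv2.imwrite('pics/c6.png',cv2.resize(p[90:200,300:460],None,fx=5,fy=5,interpolation=3))
E
```

```text
(no output)
```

View pics/c5.png

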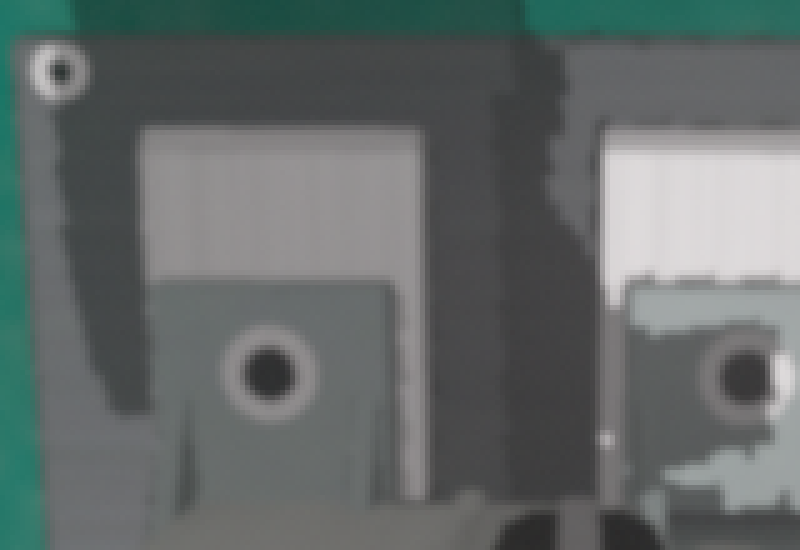

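View pics/c6.png

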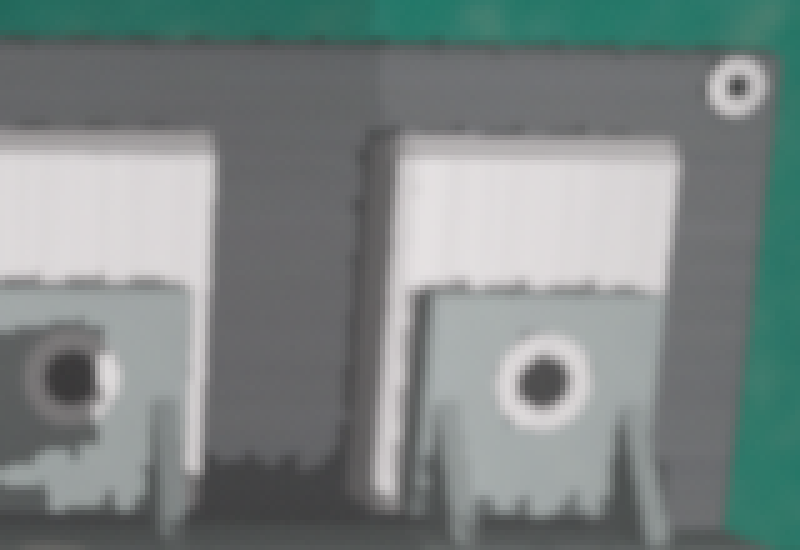

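```bash
python3 - <<'E'
from h import *
p,d,c=load('w3')
uv=np.array([(194.8,146.4),(243,146.8),(290.6,147),(338,147.6),(386,148.4),(433,148.6)])-.4
X=onz(c,uv,.047); print(X.round(4))
M=(X[0::2]+X[1::2])/2; print('mids R,M,L',M.round(4).tolist())
dv=M[2]-M[0]; print('len',np.linalg.norm(dv),'yaw',np.degrees(np.arctan2(-dv[0],dv[1])))
scr=onz(c,[(165+60/5-.4,90+72/5-.4),(300+737/5-.4,90+87/5-.4)],.014); dv=scr[1]-scr[0];print('yaw screws',np.degrees(np.arctan2(-dv[0],dv[1])),scr.round(4).tolist())
pe=onz(c,[(165+15/5,90+38/5),(300+775/5,90+50/5)],.014); dv=pe[1]-pe[0];print('yaw plate',np.degrees(np.arctan2(-dv[0],dv[1])),np.linalg.norm(dv),pe.round(4).tolist())
for (u,v) in[(221,130),(314,132),(408,132)]:
    W=[deproj(c,[(u+i,v+j)],d)[0][2] for i in range(-18,19,2) for j in range(-8,9,2)]; print('ledge z',np.median(W))
E
```

```text
[[ 0.5174 -0.0794  0.047 ]
 [ 0.5255 -0.0324  0.047 ]
 [ 0.5332  0.0139  0.047 ]
 [ 0.5411  0.06    0.047 ]
 [ 0.5493  0.1071  0.047 ]
 [ 0.5566  0.1539  0.047 ]]
mids R,M,L [[0.5215, -0.0559, 0.047], [0.5372, 0.037, 0.047], [0.553, 0.1305, 0.047]]
len 0.18903120960070577 yaw -9.592539538106115
yaw screws -9.582101628670747 [[0.4715, -0.0975, 0.014], [0.5195, 0.1869, 0.014]]
yaw plate -9.420848393964059 0.3050863396120967 [[0.4636, -0.105, 0.014], [0.5136, 0.1959, 0.014]]
ledge z 0.029525699566796848
ledge z 0.03492473286778308
ledge z 0.035171039830192874
```

The right pad's ledge reads 29.5 mm and the other two about 35 mm, so the right foot is the suspect. I'll test it with the feeler.

```bash
python3 -c "
from h import *
plan([.3997,-.0354,.14],170.45)"
```

```text
t 7.42 tcp [ 0.5797 -0.0028  0.2445] a 170.91 ydown [-0.0117  0.002  -0.9999] gap 0.0148 F [ 0.32  0.43 -1.02] T [ 0.01  0.02 -0.01]
shift [-60.6 106.5 171.3] rot [-0.68  0.46  0.01]
```

Call:
drive_tool(plan="-1 -15 0 43 -0.7 0.5 0; -1 -15 0 43 0 0 0; -1 -15 0 43 0 0 0; -1 -15 0 43 0 0 0; -1 0 40 0 0 0 0; -1 0 40 0 0 0 0; -1 0 25 0 0 0 0; -1 0 0 0 0 0 0")

```text
clock: 8.43
tcp_pos: [0.3874, -0.0405, 0.1374]
orientation: [-0.541, 0.544, 0.454, -0.453]
wrist_force: [0.1, -0.3, -0.5]
finger_gap: 0.0157
```

```bash
python3 -c "
from h import *
plan([.3997,-.0354,.0865],170.45)"
```

```text
t 8.43 tcp [ 0.3874 -0.0405  0.1374] a 169.81 ydown [ 0.0031 -0.003  -1.    ] gap 0.0157 F [ 0.07 -0.26 -0.46] T [ 0.01  0.04 -0.02]
shift [  7.3  50.9 -11. ] rot [ 0.2  -0.64 -0.14]
```

Call:
drive_tool(plan="-1 4 25 -5 0.1 -0.5 0; -1 3 25 -5 0 0 0; -1 0 0 0 0 0 0; -1 0 0 0 0 0 0")

```text
clock: 8.93
tcp_pos: [0.4006, -0.038, 0.0917]
orientation: [-0.538, 0.544, 0.456, -0.454]
wrist_force: [0.7, -0.4, -0.5]
finger_gap: 0.0156
```

```bash
python3 -c "
from h import *
plan([.3997,-.0354,.0565],170.45)
shot('wrist','w4');shot('side','s4');shot('top','t4')
p=cv2.imread('pics/s4.png'); cv2.imwrite('pics/c7.png',cv2.resize(p[150:310,180:380],None,fx=3.7,fy=3.7,interpolation=3))
p=cv2.imread('pics/t4.png'); cv2.imwrite('pics/c8.png',cv2.resize(p[130:250,220:360],None,fx=5,fy=5,interpolation=3))
"
```

```text
t 8.93 tcp [ 0.4006 -0.038   0.0917] a 170.16 ydown [ 0.0081 -0.0052 -1.    ] gap 0.0156 F [ 0.7  -0.35 -0.49] T [0.01 0.08 0.02]
shift [ 2.5 35.1  1.6] rot [ 0.51 -0.29 -0.22]
```

View pics/w4.png

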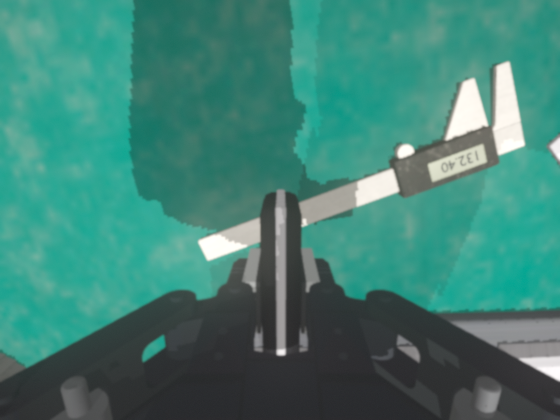

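View pics/c7.png

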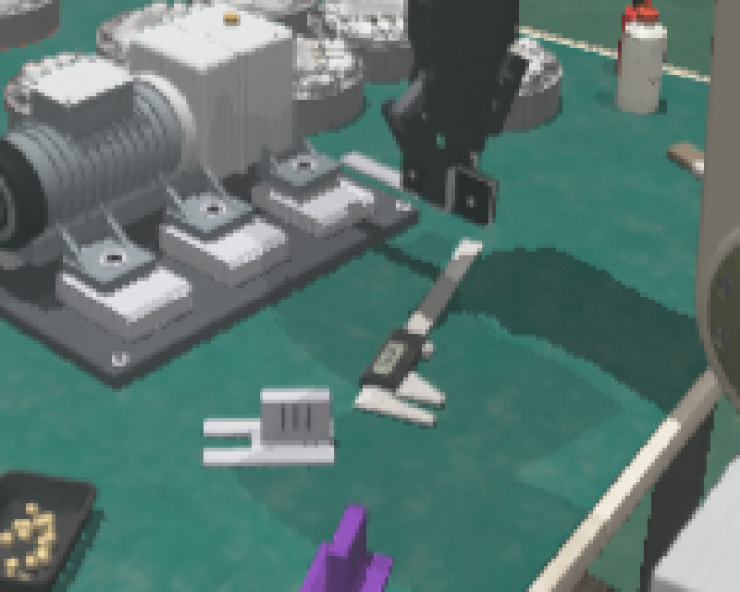

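View pics/c8.png

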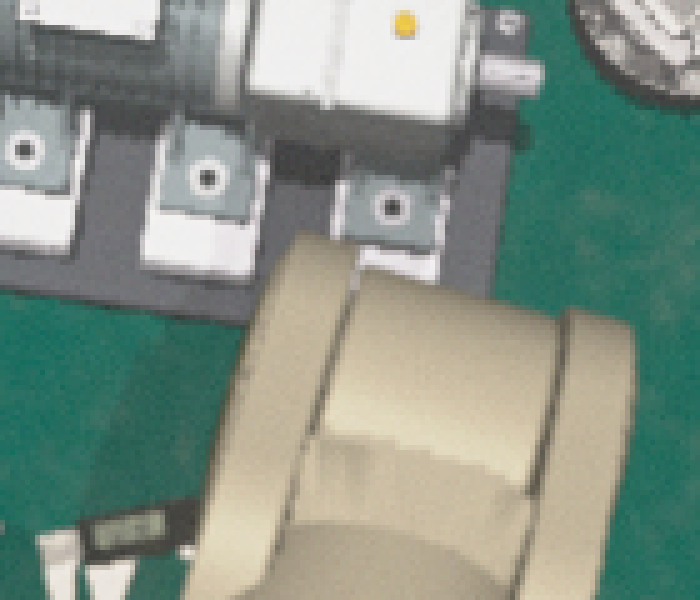

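The side crop shows the blade tip at crop (345,158), above the right foot's ledge. Comparing with the prediction.

```bash
cat >> h.py <<'E'
TIP=np.array([0,.0242,-.0985])
def tip(P=TIP):
    s,t,r=pose(); X=t+r.apply(P); f=np.array([.5215,-.0559,0]); yw=np.radians(-9.55)
    ux=np.array([np.cos(yw),np.sin(yw),0]); uy=np.array([-ux[1],ux[0],0]); e=(X-f)*1000
    print('in right-foot frame mm: x %.1f y %.1f z(ctr) %.1f'%(e@ux,e@uy,X[2]*1000),'dir',(r.apply([0,0,-1])).round(4)); return X
E
python3 -c "
from h import *
X=tip(); 
for n in ['s4']:
  c=load(n)[2]; print(proj(c,[X]))
# foot corner checks in side
c=load('s4')[2]; print('foot R/M/L top front edge mids',proj(c,[[.5215,-.0559,.047],[.5372,.037,.047],[.553,.1305,.047]]))
"
```

```text
in right-foot frame mm: x -23.4 y -2.8 z(ctr) 68.2 dir [ 0.9853 -0.1708  0.0093]
[[273.32639091 192.15947165]]
foot R/M/L top front edge mids [[266.32625586 196.42813431]
 [242.04695767 208.51724225]
 [215.00643559 221.98678389]]
```

Call:
drive_tool(plan="-1 2.5 12 1 0.6 -0.3 -0.2; -1 0 0 0 0 0 0; -1 0 12 0 0 0 0; -1 0 0 0 0 0 0; -1 0 0 0 0 0 0")

```text
clock: 9.7
tcp_pos: [0.4003, -0.0351, 0.0663]
orientation: [0.54, -0.539, -0.457, 0.457]
wrist_force: [-0.5, 0.7, -1.1]
finger_gap: 0.0153
```

```bash
python3 -c "
from h import *
plan([.3997,-.0354,.0565],170.45);tip()
"
```

```text
t 9.7 tcp [ 0.4003 -0.0351  0.0663] a 170.5 ydown [-1.3e-03  1.0e-04 -1.0e+00] gap 0.0153 F [-0.48  0.69 -1.05] T [-0.03 -0.02 -0.01]
shift [-0.3  9.8  0.5] rot [-0.07  0.05 -0.01]
in right-foot frame mm: x -24.5 y 0.4 z(ctr) 41.9 dir [ 0.9863 -0.1651 -0.0013]
```

Call:
drive_tool(plan="-1 0 6 0 0 0 0; -1 0 3.6 0 0 0 0; -1 0 0 0 0 0 0; -1 0 0 0 0 0 0")

```text
clock: 10.2
tcp_pos: [0.4004, -0.0352, 0.0561]
orientation: [0.54, -0.539, -0.457, 0.457]
wrist_force: [-0.1, 0.1, -0.9]
finger_gap: 0.0155
```

```bash
python3 -c "
from h import *
plan([.3997,-.0354,.0565],170.45);X=tip()
shot('side','s5'); print(proj(load('s5')[2],[X]))
p=cv2.imread('pics/s5.png'); cv2.imwrite('pics/c9.png',cv2.resize(p[160:240,220:320],None,fx=8,fy=7.5,interpolation=3))
"
```

```text
t 10.2 tcp [ 0.4004 -0.0352  0.0561] a 170.5 ydown [-1.2e-03  1.0e-04 -1.0e+00] gap 0.0155 F [-0.05  0.15 -0.94] T [ 0.06 -0.02  0.02]
shift [-0.3 -0.4  0.6] rot [-0.07  0.05 -0.01]
in right-foot frame mm: x -24.4 y 0.4 z(ctr) 31.8 dir [ 0.9863 -0.165  -0.0011]
[[272.55887765 204.23275628]]
```

View pics/c9.png

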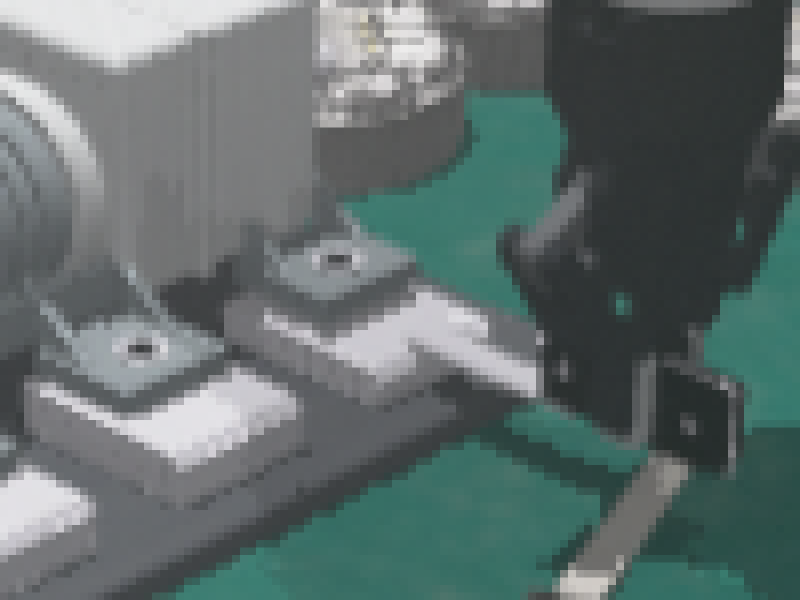

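The blade sits just over the right ledge, tip near crop (420,340). Advancing gently.

Call:
drive_tool(plan="-1 0 -0.4 -5 0 0 0; -1 0 0 -5 0 0 0; -1 0 0 -5 0 0 0; -1 0 0 -4 0 0 0; -1 0 0 0 0 0 0")

```text
clock: 10.88
tcp_pos: [0.4215, -0.0388, 0.057]
orientation: [-0.539, 0.54, 0.457, -0.457]
wrist_force: [-0.1, -0.3, -0.5]
finger_gap: 0.0157
```

```bash
python3 -c "
from h import *
goto(None);X=tip()
"
```

```text
t 10.88 tcp [ 0.4215 -0.0388  0.057 ] a 170.5 ydown [ 5.e-04 -5.e-04 -1.e+00] gap 0.0157 F [-0.1  -0.33 -0.45] T [0.01 0.06 0.08]
in right-foot frame mm: x -3.0 y 0.3 z(ctr) 32.8 dir [ 9.863e-01 -1.651e-01  5.000e-04]
```

Call:
drive_tool(plan="-1 0 0.5 -3 0 0 0; -1 0 0 -3 0 0 0; -1 0 0 -3 0 0 0; -1 0 0 0 0 0 0")

```text
clock: 11.38
tcp_pos: [0.4306, -0.0403, 0.0563]
orientation: [-0.54, 0.54, 0.457, -0.457]
wrist_force: [0.3, 0.2, -1.2]
finger_gap: 0.0155
```

```bash
python3 -c "
from h import *
goto(None);X=tip()
"
```

```text
t 11.38 tcp [ 0.4306 -0.0403  0.0563] a 170.5 ydown [-1.e-04 -3.e-04 -1.e+00] gap 0.0155 F [ 0.29  0.17 -1.15] T [-0.01  0.01  0.  ]
in right-foot frame mm: x 6.3 y 0.4 z(ctr) 32.1 dir [ 0.9863 -0.1651  0.    ]
```

No resistance, so it's already under the foot. Continuing to about 30 mm.

Call:
drive_tool(plan="-1 0 0 -4 0 0 0; -1 0 0 -4 0 0 0; -1 0 0 -4 0 0 0; -1 0 0 -4 0 0 0; -1 0 0 -4 0 0 0; -1 0 0 -3 0 0 0; -1 0 0 0 0 0 0")

```text
clock: 12.25
tcp_pos: [0.4551, -0.0444, 0.0563]
orientation: [-0.54, 0.54, 0.457, -0.457]
wrist_force: [1.0, 1.0, -0.3]
finger_gap: 0.015
```

```bash
python3 -c "
from h import *
goto(None);X=tip()
"
```

```text
t 12.25 tcp [ 0.4551 -0.0444  0.0563] a 170.5 ydown [ 1.e-04 -3.e-04 -1.e+00] gap 0.015 F [ 0.98  0.99 -0.32] T [-0.01  0.03  0.01]
in right-foot frame mm: x 31.1 y 0.4 z(ctr) 32.1 dir [ 9.863e-01 -1.651e-01  1.000e-04]
```

Call:
drive_tool(plan="-1 0 0 -2 0 0 0; -1 0 0 0 0 0 0")

```text
clock: 12.5
tcp_pos: [0.4569, -0.0447, 0.0562]
orientation: [0.54, -0.54, -0.457, 0.457]
wrist_force: [-0.7, 0.0, -0.7]
finger_gap: 0.0158
```

```bash
python3 -c "
from h import *
goto(None);X=tip()
shot('side','s6');p=cv2.imread('pics/s6.png'); cv2.imwrite('pics/c10.png',cv2.resize(p[160:240,220:320],None,fx=8,fy=7.5,interpolation=3))
"
```

```text
t 12.5 tcp [ 0.4569 -0.0447  0.0562] a 170.5 ydown [-4.e-04 -2.e-04 -1.e+00] gap 0.0158 F [-0.65  0.05 -0.72] T [ 0.    0.02 -0.01]
in right-foot frame mm: x 33.0 y 0.4 z(ctr) 32.0 dir [ 9.863e-01 -1.650e-01 -3.000e-04]
```

View pics/c10.png

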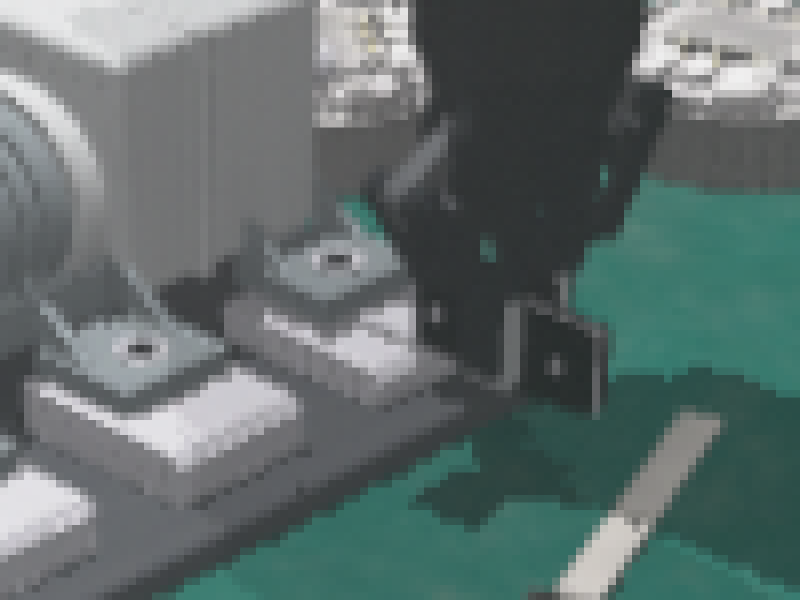

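The blade is about 33 mm under the right foot with no force, so the right foot is the soft one. Withdrawing straight back.

Call:
drive_tool(plan="-1 0 0 5 0 0 0; -1 0 0 10 0 0 0; -1 0 0 15 0 0 0; -1 0 0 20 0 0 0; -1 0 0 20 0 0 0; -1 0 -25 0 0 0 0; -1 0 -30 0 0 0 0; -1 0 0 0 0 0 0")

```text
clock: 13.55
tcp_pos: [0.3766, -0.0305, 0.111]
orientation: [0.542, -0.538, -0.455, 0.458]
wrist_force: [-0.4, 0.0, -0.8]
finger_gap: 0.0153
```

```bash
python3 -c "
from h import *
plan([.3596,-.2163,.09],182.57)
"
```

```text
t 13.55 tcp [ 0.3766 -0.0305  0.111 ] a 170.5 ydown [-0.0067  0.0015 -1.    ] gap 0.0153 F [-0.4   0.03 -0.85] T [-0.04 -0.08  0.02]
shift [-186.1   20.9  -14. ] rot [ -0.39 -12.07   0.06]
```

Call:
drive_tool(plan="-1 -46 0 -3.5 -0.4 0 0; -1 -46 0 -3.5 0 0 0; -1 -46 0 -3.5 0 0 0; -1 -46 0 -3.5 0 0 0; -1 0 0 0 0 -6 0; -1 0 0 0 0 -6 0; -1 0 15 0 0 0 0; -1 0 0 0 0 0 0")

```text
clock: 14.55
tcp_pos: [0.3526, -0.2152, 0.0882]
orientation: [-0.489, 0.484, 0.513, -0.513]
wrist_force: [-0.1, 0.4, -0.9]
finger_gap: 0.0159
```

```bash
python3 -c "
from h import *
plan([.3596,-.2163,.026],182.57)
"
```

```text
t 14.55 tcp [ 0.3526 -0.2152  0.0882] a -177.01 ydown [-0.0052  0.0055 -1.    ] gap 0.0159 F [-0.08  0.38 -0.93] T [0.02 0.05 0.03]
shift [-1.8 62.2 -7.2] rot [-0.28  0.42  0.33]
```

Call:
drive_tool(plan="-1 -1 25 -6 -0.3 0.4 0.3; -1 0 0 0 0 0 0; -1 0 23 0 0 0 0; -1 0 8 0 0 0 0; -1 0 0 0 0 0 0; -1 0 0 0 0 0 0")

```text
clock: 15.3
tcp_pos: [0.3588, -0.2159, 0.034]
orientation: [-0.488, 0.489, 0.511, -0.511]
wrist_force: [-0.0, -0.3, -0.4]
finger_gap: 0.0153
```

```bash
python3 -c "
from h import *
plan([.3596,-.2163,.026],182.57)
"
```

```text
t 15.3 tcp [ 0.3588 -0.2159  0.034 ] a -177.37 ydown [ 0.0016 -0.001  -1.    ] gap 0.0153 F [-0.   -0.35 -0.38] T [-0.01  0.03  0.04]
shift [-0.5  8.  -0.8] rot [ 0.09  0.06 -0.06]
```

Call:
drive_tool(plan="-1 0 4 0 0.1 0 -0.1; -1 0 3 0 0 0 0; -1 0 1 0 0 0 0; -1 0 0 0 0 0 0")

```text
clock: 15.8
tcp_pos: [0.3596, -0.2166, 0.0267]
orientation: [-0.488, 0.489, 0.511, -0.511]
wrist_force: [-0.7, -0.7, -0.5]
finger_gap: 0.0155
```

```bash
python3 -c "
from h import *
plan([.3596,-.2163,.0257],182.57)
"
```

```text
t 15.8 tcp [ 0.3596 -0.2166  0.0267] a -177.37 ydown [ 1.5e-03 -9.0e-04 -1.0e+00] gap 0.0155 F [-0.66 -0.75 -0.46] T [ 0.02  0.02 -0.01]
shift [0.3 1.  0. ] rot [ 0.08  0.06 -0.06]
```

Call:
drive_tool(plan="-1 0 0.9 0 0 0 0; -1 0 0 0 0 0 0; 0 0 0 0 0 0 0; 0.3 0 0 0 0 0 0; 0.3 0 0 0 0 0 0; 0.3 0 0 0 0 0 0")

```text
clock: 16.55
tcp_pos: [0.3599, -0.2168, 0.026]
orientation: [-0.488, 0.489, 0.512, -0.511]
wrist_force: [-0.2, -0.4, 0.4]
finger_gap: 0.0556
```

Call:
drive_tool(plan="0.3 0 -15 0 0 0 0; 0.3 0 -40 0 0 0 0; 0.3 0 -60 0 0 0 0; 1 0 -60 0 0 0 0; 1 0 -50 0 0 0 0; 1 0 0 0 0 0 0")

```text
clock: 17.3
tcp_pos: [0.3587, -0.216, 0.2576]
orientation: [-0.488, 0.489, 0.511, -0.511]
wrist_force: [0.9, 0.1, 0.3]
finger_gap: 0.0856
```

```bash
python3 -c "
from h import *
plan([.45,.165,.25],125)
shot('wrist','w7')"
```

```text
t 17.3 tcp [ 0.3587 -0.216   0.2576] a -177.38 ydown [ 7.e-04 -2.e-04 -1.e+00] gap 0.0856 F [0.91 0.14 0.28] T [-0.02 -0.09  0.03]
shift [ 376.4    7.6 -108.6] rot [4.000e-02 5.762e+01 1.000e-02]
```

View pics/w7.png

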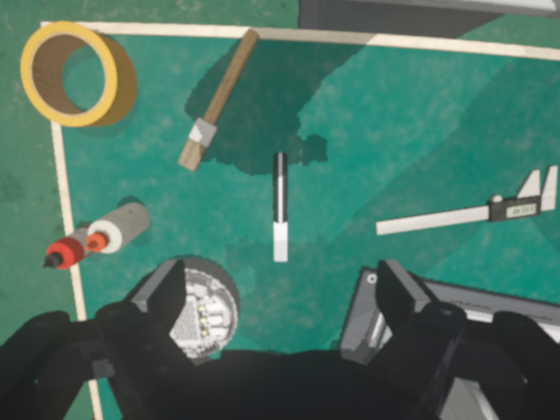

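The feeler stands upright where it was, blade tip at (280,260). Now on to the shim.

```bash
python3 -c "
from h import *
plan([.43,.21,.25],215.5)"
```

```text
t 17.35 tcp [ 0.3579 -0.2153  0.2556] a -177.38 ydown [-0.0017  0.0021 -1.    ] gap 0.0856 F [-0.83  0.35 -0.54] T [ 0.04 -0.04  0.01]
shift [421.5   6.3 -91.5] rot [ -0.06 -32.88   0.15]
```

Call:
drive_tool(plan="1 56 0 -12 0 0 0; 1 56 0 -12 0 0 0; 1 56 0 -12 0 0 0; 1 56 0 -12 0 0 0; 1 56 0 -12 0 0 0; 1 56 0 -12 0 0 0; 1 56 0 -12 0 0 0; 1 25 0 -6 0 -8 0")

```text
clock: 18.35
tcp_pos: [0.4265, 0.2154, 0.2421]
orientation: [0.459, -0.447, -0.539, 0.547]
wrist_force: [-0.5, 0.1, -0.1]
finger_gap: 0.0854
```

Call:
drive_tool(plan="1 0 0 0 0 -8.5 0; 1 0 0 0 0 -8.5 0; 1 0 0 0 0 -8.5 0; 1 0 0 0 0 0 0; 1 0 0 0 0 0 0")

```text
clock: 18.98
tcp_pos: [0.4214, 0.2171, 0.2316]
orientation: [0.328, -0.305, -0.625, 0.639]
wrist_force: [-0.1, 0.2, 0.5]
finger_gap: 0.0854
```

```bash
python3 -c "
from h import *
plan([.43,.21,.25],215.5)
shot('wrist','w8')"
```

```text
t 18.98 tcp [0.4214 0.2171 0.2316] a -143.2 ydown [-0.0368 -0.0028 -0.9993] gap 0.0854 F [-0.09  0.2   0.5 ] T [-0.02 -0.01  0.02]
shift [-10.5 -18.6  -2.1] rot [-1.79  1.28  1.11]
```

View pics/w8.png

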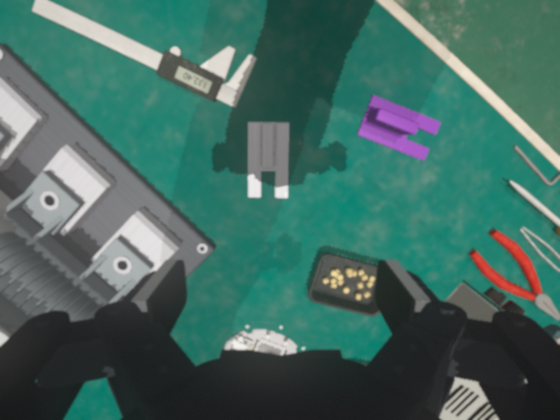

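The grey shim is at (268,160) with prongs pointing down in the picture, at (254,190) and (281,190). The purple one at (400,125) is the decoy. Enlarging and measuring the grey one.

```bash
python3 - <<'E'
from h import *
p,d,c=load('w8')
cv2.imwrite('pics/c11.png',cv2.resize(cv2.cvtColor(p[110:210,225:315],cv2.COLOR_RGB2BGR),None,fx=6,fy=6,interpolation=3))
hsv=cv2.cvtColor(p,cv2.COLOR_RGB2HSV); m=((hsv[...,1]<60)).astype(np.uint8); mm=np.zeros_like(m); mm[110:210,235:300]=m[110:210,235:300]
k=max(cv2.findContours(mm,0,1)[0],key=cv2.contourArea)
X=onz(c,k.reshape(-1,2),.004); r=cv2.minAreaRect((X[:,:2]*1000).astype(np.float32)); print(r,cv2.boxPoints(r).round(1).tolist())
E
```

```text
((397.6456298828125, 187.49615478515625), (83.59442901611328, 45.84477996826172), 35.78515625) [[350.29998779296875, 181.6999969482422], [377.1000061035156, 144.5], [445.0, 193.3000030517578], [418.1000061035156, 230.5]]
```

View pics/c11.png

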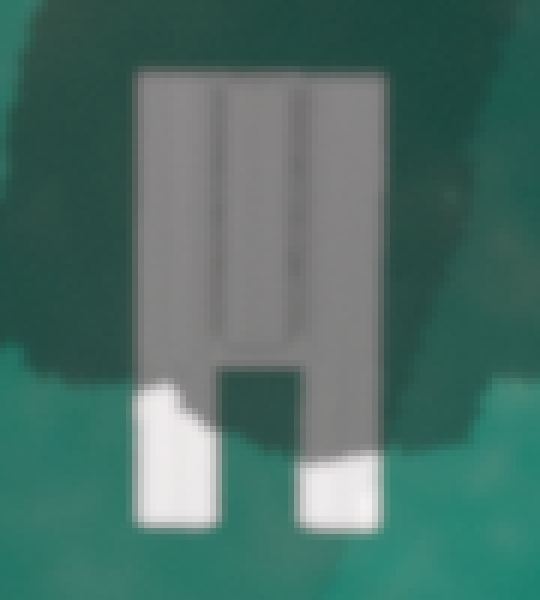

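```bash
python3 - <<'E'
from h import *
c=load('w8')[2]
f=lambda x,y:(225+x/6-.4,110+y/6-.4)
print('lug front top',onz(c,[f(255,343)],.04).round(4),'lug rear top',onz(c,[f(262,75)],.04).round(4))
print('lug mid edges',onz(c,[f(222,220),f(292,220)],.04).round(4).tolist())
print('prong tips',onz(c,[f(175,527),f(340,530)],.004).round(4).tolist(),'slot',onz(c,[f(258,368)],.004).round(4))
plan([.3845,.178,.09],215.8)
E
```

```text
lug front top [[0.4004 0.1896 0.04  ]] lug rear top [[0.3654 0.1654 0.04  ]]
lug mid edges [[0.3876, 0.1736, 0.04], [0.3808, 0.1827, 0.04]]
prong tips [[0.44, 0.1991, 0.004], [0.4222, 0.2242, 0.004]] slot [[0.4069 0.1941 0.004 ]]
t 19.02 tcp [0.4213 0.2171 0.2317] a -143.18 ydown [-0.0369 -0.0028 -0.9993] gap 0.0853 F [ 0.69 -0.5  -0.05] T [-0.02 -0.03  0.05]
shift [-12.1 143.   48.4] rot [-1.8   1.    1.12]
```

Call:
drive_tool(plan="0.2 -4 34 16 -1.8 1 1.1; 0.2 -4 34 16 0 0 0; 0.2 -4 34 16 0 0 0; 0.2 0 34 0 0 0 0; 0.2 0 0 0 0 0 0; 0.2 0 0 0 0 0 0")

```text
clock: 19.77
tcp_pos: [0.3887, 0.1779, 0.0936]
orientation: [-0.324, 0.326, 0.629, -0.627]
wrist_force: [-0.3, -1.4, 0.5]
finger_gap: 0.051
```

```bash
python3 -c "
from h import *
plan([.384,.178,.06],215.8)"
```

```text
t 19.77 tcp [0.3887 0.1779 0.0936] a -144.79 ydown [ 0.0043  0.0014 -1.    ] gap 0.051 F [-0.34 -1.37  0.45] T [-0.01 -0.03 -0.02]
shift [ 2.8 33.6  4. ] rot [ 0.25 -0.59 -0.08]
```

Call:
drive_tool(plan="0.2 2.8 17 4 0.2 0.6 -0.1; 0.2 0 16 0 0 0 0; 0.2 0 0 0 0 0 0")

```text
clock: 20.15
tcp_pos: [0.3883, 0.1793, 0.0646]
orientation: [-0.327, 0.331, 0.628, -0.624]
wrist_force: [-0.5, 0.2, -0.5]
finger_gap: 0.0512
```

```bash
python3 -c "
from h import *
plan([.384,.178,.031],215.8)
shot('wrist','w9')"
```

```text
t 20.15 tcp [0.3883 0.1793 0.0646] a -145.46 ydown [ 0.0087  0.0029 -1.    ] gap 0.0512 F [-0.53  0.23 -0.47] T [-0.    0.06  0.02]
shift [ 1.4 33.6  4.6] rot [ 0.51 -1.26 -0.15]
```

View pics/w9.png

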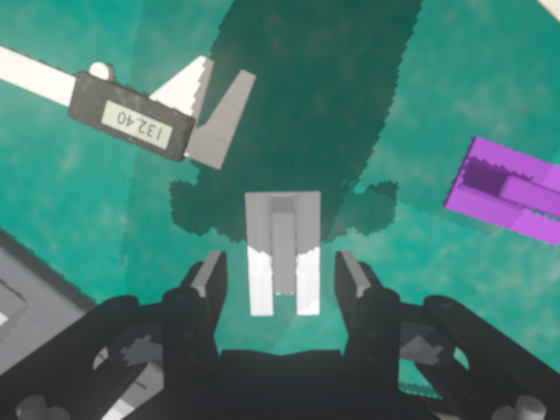

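The lug is between the jaws, u≈284 against a jaw centre of 281. Its rear top is at (284,197) and its front top at (285,293).

```bash
python3 - <<'E'
from h import *
c=load('w9')[2]
X=onz(c,[(284,198),(285,294)],.04);print(X.round(4),np.linalg.norm(X[1]-X[0]),np.degrees(np.arctan2(*(X[1]-X[0])[[1,0]])))
Y=onz(c,[(246,192),(249,315),(320,192),(318.5,315)],.004);print(Y.round(4).tolist());
for q in((0,1),(2,3)): e=Y[q[1]]-Y[q[0]]; print(np.degrees(np.arctan2(e[1],e[0])))
print('mid',X.mean(0)); m=X.mean(0)
plan([m[0],m[1],.031],215.3)
E
```

```text
[[0.3598 0.1615 0.04  ]
 [0.401  0.1906 0.04  ]] 0.05038382965173587 35.202508169796424
[[0.3762, 0.1463, 0.004], [0.4441, 0.1923, 0.004], [0.3519, 0.1817, 0.004], [0.4184, 0.2297, 0.004]]
34.06310229438477
35.764883251238
mid [0.38042958 0.17604401 0.04      ]
t 20.2 tcp [0.3889 0.1795 0.0652] a -145.45 ydown [ 0.01    0.0032 -0.9999] gap 0.0515 F [-0.47 -0.07 -0.61] T [-0.04 -0.05  0.03]
shift [ 2.1 34.1  9.3] rot [ 0.57 -0.75 -0.18]
```

Call:
drive_tool(plan="0.2 1.6 10 6 0.6 -0.7 -0.2; 0.2 0 0 0 0 0 0; 0.2 0 12 0 0 0 0; 0.2 0 0 0 0 0 0")

```text
clock: 20.7
tcp_pos: [0.3846, 0.1778, 0.0439]
orientation: [-0.324, 0.325, 0.629, -0.627]
wrist_force: [1.9, 0.6, -0.0]
finger_gap: 0.0513
```

```bash
python3 -c "
from h import *
plan([.383,.178,.031],215.2)"
```

```text
t 20.7 tcp [0.3846 0.1778 0.0439] a -144.71 ydown [ 2.3e-03  8.0e-04 -1.0e+00] gap 0.0513 F [ 1.88  0.63 -0.01] T [-0.   -0.06  0.01]
shift [ 1.1 12.9  1.2] rot [ 0.14  0.09 -0.04]
```

Call:
drive_tool(plan="0.2 1 7 1.2 0.2 0 0; 0.2 0 5.5 0 0 0 0; 0.2 0 0 0 0 0 0; -1 0 0 0 0 0 0; -1 0 0 0 0 0 0; -1 0 0 0 0 0 0; -1 0 0 0 0 0 0", grip_force=40)

```text
clock: 21.58
tcp_pos: [0.383, 0.178, 0.0305]
orientation: [0.325, -0.325, -0.627, 0.629]
wrist_force: [0.5, 0.3, -1.0]
finger_gap: 0.0115
```

```bash
python3 -c "
from h import *
plan([.383,.178,.031],215.2); shot('wrist','w10')"
```

```text
t 21.57 tcp [0.383  0.178  0.0305] a -144.71 ydown [-9.0e-04 -1.4e-03 -1.0e+00] gap 0.0115 F [ 0.52  0.31 -0.99] T [ 0.06 -0.02  0.04]
shift [-0.  -0.5 -0.1] rot [-0.09  0.09 -0.03]
```

View pics/w10.png

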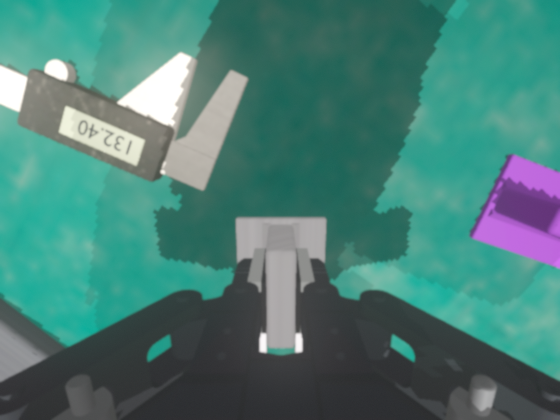

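The lug is gripped squarely: the plate's rear edge is at v≈217, u 236–326, and the lug's front at v≈348. Working out where it sits in the hand.

```bash
python3 - <<'E'
from h import *
c=load('w10')[2]; s,t,r=pose()
p=load('w10')[0]; cv2.imwrite('pics/c12.png',cv2.resize(cv2.cvtColor(p[205:365,220:345],cv2.COLOR_RGB2BGR),None,fx=4.5,fy=3.7,interpolation=3))
for n,uv,z in [('plate rear',(236.5,217),.004),('plate rear',(326,217),.004),('lugfront',(266,348),.04),('lugfront',(296,348),.04),('lug rear top',(281,225),.04),('lug rear bottom',(281,219),.004)]:
    print(n,(r.inv().apply(onz(c,[uv],z)-t)*1000).round(1))
E
```

```text
plate rear [[-21.3  26.6  23.9]]
plate rear [[21.9 26.6 23.9]]
lugfront [[ -6.1  -9.5 -22.1]]
lugfront [[  6.3  -9.5 -22.1]]
lug rear top [[ 0.1 -9.4 31.3]]
lug rear bottom [[ 0.2 26.6 22.9]]
```

View pics/c12.png

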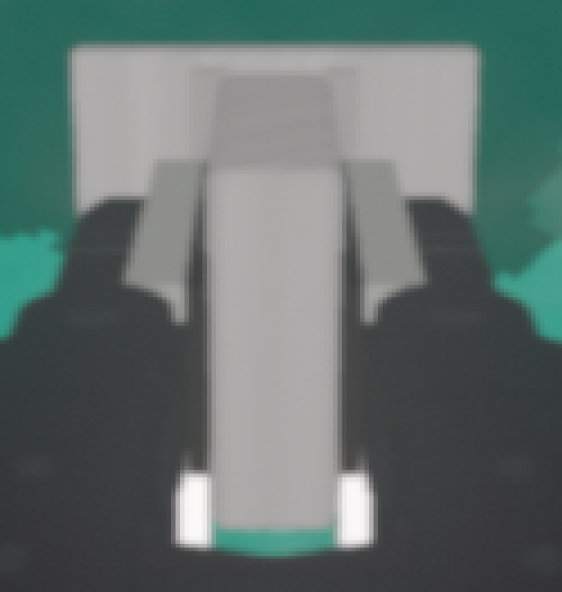

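Call:
drive_tool(plan="-1 0 -20 0 0 0 0; -1 0 -50 0 0 0 0; -1 0 -45 0 0 9 0; -1 0 0 0 0 9 0; -1 0 0 0 0 9 0; -1 0 0 0 0 9 0; -1 0 0 0 0 8.5 0; -1 0 0 0 0 0 0")

```text
clock: 22.62
tcp_pos: [0.382, 0.1778, 0.149]
orientation: [0.544, -0.544, -0.451, 0.453]
wrist_force: [0.5, 0.6, -1.0]
finger_gap: 0.0112
```

```bash
python3 -c "
from h import *
plan([.4441,-.0429,.14],170.45)"
```

```text
t 22.62 tcp [0.382  0.1778 0.149 ] a 169.43 ydown [-0.0021 -0.0016 -1.    ] gap 0.0112 F [ 0.52  0.64 -0.95] T [0.03 0.   0.01]
shift [-205.6    9.2 -101.6] rot [-0.1  -1.02 -0.11]
```

Call:
drive_tool(plan="-1 -41 0 -14 0 -1 0; -1 -41 0 -14 0 0 0; -1 -41 0 -14 0 0 0; -1 -41 0 -14 0 0 0; -1 -37 0 -14 0 0 0; -1 0 0 0 0 0 0; -1 0 0 0 0 0 0")

```text
clock: 23.5
tcp_pos: [0.4197, -0.0371, 0.149]
orientation: [-0.534, 0.534, 0.463, -0.464]
wrist_force: [0.4, 0.0, -0.6]
finger_gap: 0.0114
```

```bash
python3 -c "
from h import *
plan([.4441,-.0429,.095],170.45)"
```

```text
t 23.5 tcp [ 0.4197 -0.0371  0.149 ] a 171.83 ydown [-0.0011 -0.001  -1.    ] gap 0.0114 F [ 0.44  0.01 -0.65] T [ 0.01 -0.02  0.02]
shift [ -2.2  53.9 -25.1] rot [-0.05  1.38 -0.07]
```

Call:
drive_tool(plan="-1 -2 25 -12 0 1.4 0; -1 0 25 -12 0 0 0; -1 0 0 0 0 0 0; -1 0 0 0 0 0 0")

```text
clock: 24.0
tcp_pos: [0.4425, -0.039, 0.0988]
orientation: [0.538, -0.538, -0.459, 0.459]
wrist_force: [-0.1, 0.9, -1.1]
finger_gap: 0.0114
```

```bash
cat >> h.py <<'E'
SH=np.array([0,.0305,-.0221])
E
python3 -c "
from h import *
plan([.4441,-.0429,.0608],170.45); tip(SH)"
```

```text
t 24.0 tcp [ 0.4425 -0.039   0.0988] a 170.96 ydown [-1.5e-03 -2.0e-04 -1.0e+00] gap 0.0114 F [-0.08  0.91 -1.09] T [ 0.02 -0.02  0.01]
shift [-3.6 38.  -2.2] rot [-0.08  0.51 -0.03]
in right-foot frame mm: x -58.6 y 3.8 z(ctr) 68.2 dir [ 0.9876 -0.1572 -0.0014]
```

Call:
drive_tool(plan="-1 -3.6 14 -2 0 0.5 0; -1 0 0 0 0 0 0; -1 0 14 0 0 0 0; -1 0 0 0 0 0 0; -1 0 0 0 0 0 0")

```text
clock: 24.62
tcp_pos: [0.444, -0.0427, 0.0705]
orientation: [-0.539, 0.54, 0.457, -0.457]
wrist_force: [0.5, 0.4, -0.5]
finger_gap: 0.0115
```

```bash
python3 -c "
from h import *
plan([.4441,-.0429,.0608],170.45); X=tip(SH)
shot('side','s9');c=load('s9')[2]; s,t,r=pose()
P=[t+r.apply(np.array(SH)+q) for q in ([.022,-.004,-.036],[-.022,-.004,-.036])]; print(proj(c,P))
p=cv2.imread('pics/s9.png'); cv2.imwrite('pics/c13.png',cv2.resize(p[160:240,220:320],None,fx=8,fy=7.5,interpolation=3))
"
```

```text
t 24.62 tcp [ 0.444  -0.0427  0.0705] a 170.5 ydown [ 6.e-04 -8.e-04 -1.e+00] gap 0.0115 F [ 0.54  0.42 -0.47] T [ 0.03  0.   -0.02]
shift [-0.2  9.7 -0.1] rot [ 0.04  0.05 -0.04]
in right-foot frame mm: x -56.5 y 0.2 z(ctr) 40.0 dir [ 9.863e-01 -1.651e-01  7.000e-04]
[[266.25605758 202.68722938]
 [277.00037226 197.1727546 ]]
```

View pics/c13.png

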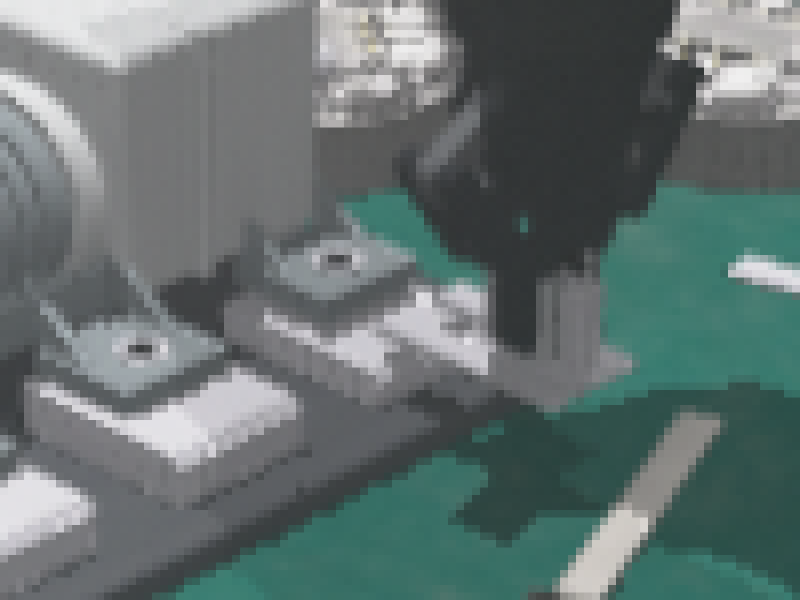

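The shim's prongs are over the right ledge, front-left corner near crop (385,322), as predicted. Lowering it to the gap height.

Call:
drive_tool(plan="-1 0 5 0 0 0 0; -1 0 4 0 0 0 0; -1 0 0 0 0 0 0; -1 0 0 0 0 0 0")

```text
clock: 25.18
tcp_pos: [0.4441, -0.0428, 0.0611]
orientation: [-0.539, 0.54, 0.457, -0.457]
wrist_force: [-0.2, 0.7, -0.7]
finger_gap: 0.0113
```

```bash
python3 -c "
from h import *
plan([.4441,-.0429,.0608],170.45); tip(SH)"
```

```text
t 25.18 tcp [ 0.4441 -0.0428  0.0611] a 170.49 ydown [ 8.e-04 -8.e-04 -1.e+00] gap 0.0113 F [-0.19  0.72 -0.71] T [ 0.01 -0.06 -0.05]
shift [-0.1  0.3 -0. ] rot [ 0.05  0.04 -0.04]
in right-foot frame mm: x -56.4 y 0.1 z(ctr) 30.6 dir [ 9.863e-01 -1.652e-01  9.000e-04]
```

Call:
drive_tool(plan="-1 0 0.4 -5 0 0 0; -1 0 0 -5 0 0 0; -1 0 0 -5 0 0 0; -1 0 0 0 0 0 0; -1 0 0 0 0 0 0")

```text
clock: 25.8
tcp_pos: [0.4607, -0.0456, 0.061]
orientation: [-0.539, 0.54, 0.457, -0.457]
wrist_force: [-0.3, -0.7, -1.3]
finger_gap: 0.0113
```

```bash
python3 -c "
from h import *
goto(None); tip(SH)"
```

```text
t 25.8 tcp [ 0.4607 -0.0456  0.061 ] a 170.5 ydown [ 0.0018 -0.0011 -1.    ] gap 0.0113 F [-0.29 -0.71 -1.27] T [-0.03  0.07  0.04]
in right-foot frame mm: x -39.5 y 0.1 z(ctr) 30.5 dir [ 0.9863 -0.1651  0.0019]
```

Call:
drive_tool(plan="-1 0 0.4 0 0.1 0 0; -1 0 0 -3 0 0 0; -1 0 0 -3 0 0 0; -1 0 0 -3 0 0 0; -1 0 0 0 0 0 0")

```text
clock: 26.42
tcp_pos: [0.4701, -0.0471, 0.0606]
orientation: [-0.54, 0.54, 0.457, -0.457]
wrist_force: [-1.4, 0.1, -0.8]
finger_gap: 0.0112
```

```bash
python3 -c "
from h import *
goto(None); tip(SH)"
```

```text
t 26.43 tcp [ 0.4701 -0.0471  0.0606] a 170.49 ydown [-1.e-04 -7.e-04 -1.e+00] gap 0.0112 F [-1.4   0.07 -0.85] T [-0.   -0.01 -0.02]
in right-foot frame mm: x -30.1 y 0.1 z(ctr) 30.1 dir [ 9.863e-01 -1.651e-01  1.000e-04]
```

Prongs are about 6 mm under the foot without force. Continuing to about 4 mm short of home.

Call:
drive_tool(plan="-1 0 0 -5 0 0 0; -1 0 0 -5 0 0 0; -1 0 0 -5 0 0 0; -1 0 0 -4 0 0 0; -1 0 0 -4 0 0 0; -1 0 0 -2 0 0 0; -1 0 0 0 0 0 0")

```text
clock: 27.3
tcp_pos: [0.4966, -0.0516, 0.0605]
orientation: [-0.54, 0.54, 0.457, -0.457]
wrist_force: [-0.3, -0.3, -1.0]
finger_gap: 0.011
```

```bash
python3 -c "
from h import *
goto(None); tip(SH)
shot('wrist','w11');shot('side','s11')
p=cv2.imread('pics/s11.png'); cv2.imwrite('pics/c14.png',cv2.resize(p[160:240,220:320],None,fx=8,fy=7.5,interpolation=3))
p=cv2.imread('pics/w11.png'); cv2.imwrite('pics/c15.png',p)"
```

```text
t 27.3 tcp [ 0.4966 -0.0516  0.0605] a 170.5 ydown [-2.e-04 -8.e-04 -1.e+00] gap 0.011 F [-0.27 -0.35 -1.02] T [-0.01  0.01 -0.05]
in right-foot frame mm: x -3.1 y 0.1 z(ctr) 30.0 dir [ 9.863e-01 -1.651e-01 -1.000e-04]
```

View pics/c14.png

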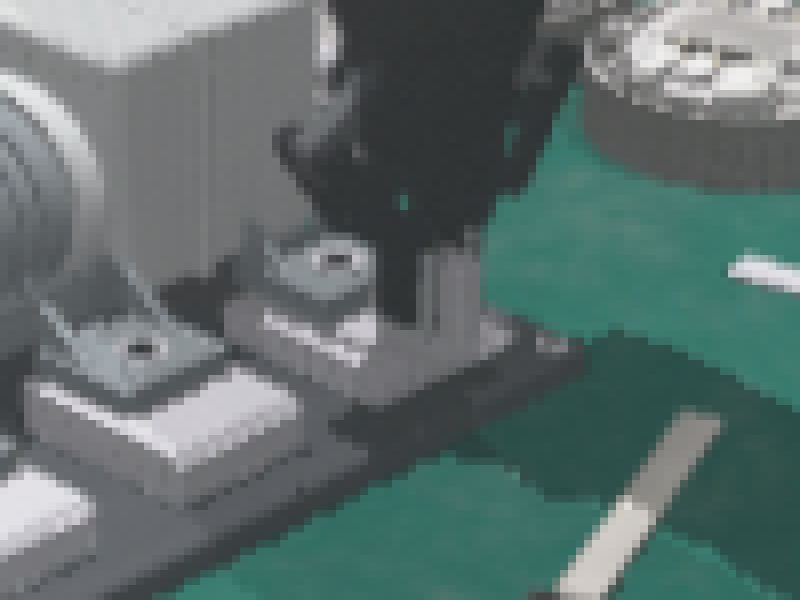

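View pics/w11.png

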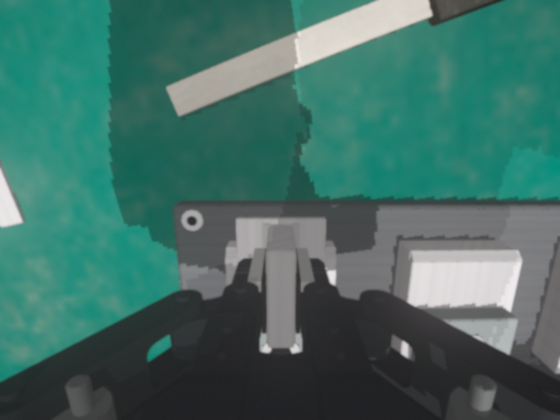

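In the wrist view the pad edges are at u≈228 and 336 and the shim plate spans 236–326, so it is centred to about 0.5 mm. About 3 mm to go, so I'll take 1 mm steps and watch the force.

Call:
drive_tool(plan="-1 0 0 -1 0 0 0; -1 0 0 0 0 0 0; -1 0 0 -1 0 0 0; -1 0 0 0 0 0 0")

```text
clock: 27.9
tcp_pos: [0.4982, -0.0518, 0.0605]
orientation: [-0.54, 0.54, 0.457, -0.457]
wrist_force: [0.1, -0.0, -0.1]
finger_gap: 0.0115
```

```bash
python3 -c "
from h import *
goto(None); tip(SH)"
```

```text
t 27.9 tcp [ 0.4982 -0.0518  0.0605] a 170.49 ydown [-5.e-04 -7.e-04 -1.e+00] gap 0.0115 F [ 0.06 -0.03 -0.07] T [-0.02  0.03 -0.  ]
in right-foot frame mm: x -1.6 y 0.2 z(ctr) 30.0 dir [ 9.863e-01 -1.651e-01 -4.000e-04]
```

Call:
drive_tool(plan="-1 0 0 -0.8 0 0 0; -1 0 0 0 0 0 0")

```text
clock: 28.15
tcp_pos: [0.4986, -0.0519, 0.0604]
orientation: [0.54, -0.54, -0.456, 0.457]
wrist_force: [-0.0, 0.5, -1.7]
finger_gap: 0.0117
```

Call:
drive_tool(plan="-1 0 0 -0.8 0 0 0; -1 0 0 0 0 0 0")

```text
clock: 28.4
tcp_pos: [0.4987, -0.0519, 0.0602]
orientation: [0.54, -0.539, -0.456, 0.458]
wrist_force: [-0.4, 0.1, -1.2]
finger_gap: 0.0116
```

```bash
python3 -c "
from h import *
goto(None); tip(SH)"
```

```text
t 28.4 tcp [ 0.4987 -0.0519  0.0602] a 170.49 ydown [-2.7e-03 -3.0e-04 -1.0e+00] gap 0.0116 F [-0.44  0.05 -1.2 ] T [-0.    0.    0.02]
in right-foot frame mm: x -1.1 y 0.2 z(ctr) 29.6 dir [ 0.9863 -0.1652 -0.0026]
```

Call:
drive_tool(plan="-1 0 -0.4 -1.2 -0.2 0 0; -1 0 0 0 0 0 0")

```text
clock: 28.65
tcp_pos: [0.4987, -0.0518, 0.0602]
orientation: [0.54, -0.54, -0.456, 0.457]
wrist_force: [-1.1, -0.3, -0.5]
finger_gap: 0.0117
```

```bash
python3 -c "
from h import *
goto(None); tip(SH)"
```

```text
t 28.65 tcp [ 0.4987 -0.0518  0.0602] a 170.49 ydown [-1.5e-03 -6.0e-04 -1.0e+00] gap 0.0117 F [-1.11 -0.33 -0.48] T [-0.02  0.13  0.02]
in right-foot frame mm: x -1.1 y 0.2 z(ctr) 29.6 dir [ 0.9863 -0.1652 -0.0014]
```

Call:
drive_tool(plan="-1 0 -0.2 -1 -0.1 0 0")

```text
clock: 28.78
tcp_pos: [0.4988, -0.0518, 0.0602]
orientation: [0.54, -0.54, -0.456, 0.457]
wrist_force: [-5.9, 0.2, 1.5]
finger_gap: 0.0116
```

```bash
python3 -c "
from h import *
goto(None); tip(SH)"
```

```text
t 28.77 tcp [ 0.4988 -0.0518  0.0602] a 170.49 ydown [-1.6e-03 -7.0e-04 -1.0e+00] gap 0.0116 F [-5.9   0.21  1.5 ] T [ 0.09  1.14 -0.  ]
in right-foot frame mm: x -1.0 y 0.2 z(ctr) 29.6 dir [ 0.9863 -0.1652 -0.0014]
```

There's a gentle stop of about 6 N within 1 mm of the predicted home position, so the lug is on the foot. Relaxing and releasing.

Call:
drive_tool(plan="-1 0 0 0 0 0 0; -1 0 0 0 0 0 0; -0.6 0 0 0 0 0 0; -0.3 0 0 0 0 0 0; -0.1 0 0 0 0 0 0; -0.1 0 0 0 0 0 0")

```text
clock: 29.52
tcp_pos: [0.5024, -0.0526, 0.0615]
orientation: [-0.538, 0.541, 0.458, -0.456]
wrist_force: [0.5, 0.4, 0.0]
finger_gap: 0.0385
```

```bash
python3 -c "
from h import *
goto(None); shot('wrist','w12')"
```

```text
t 29.52 tcp [ 0.5024 -0.0526  0.0615] a 170.49 ydown [ 0.0055 -0.0019 -1.    ] gap 0.0385 F [0.52 0.37 0.02] T [ 0.03 -0.    0.  ]
```

View pics/w12.png

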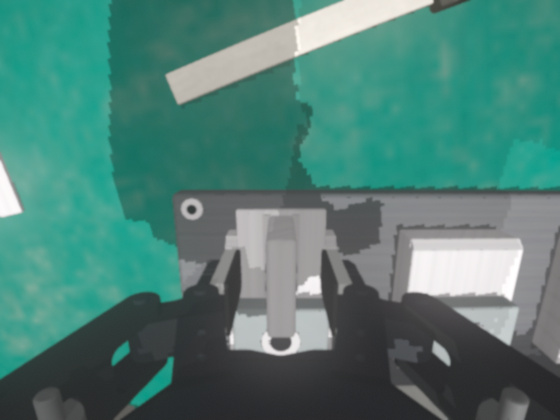

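Call:
drive_tool(plan="-0.1 0 -15 1 0 0 0; -0.1 0 -30 0 0 0 0; -0.1 0 -50 0 0 0 0; -0.1 0 -50 0 0 0 0; -0.1 0 -40 -10 0 0 0; 0.5 0 0 -25 0 0 0; 0.5 0 0 0 0 0 0; 0.5 0 0 0 0 0 0")

```text
clock: 30.58
tcp_pos: [0.5338, -0.0574, 0.26]
orientation: [-0.537, 0.543, 0.459, -0.455]
wrist_force: [0.0, -0.2, -0.4]
finger_gap: 0.0642
```

```bash
python3 -c "
from h import *
goto(None); shot('wrist','w13');shot('side','s13')
p=cv2.imread('pics/s13.png'); a=cv2.resize(p[170:230,235:310],None,fx=8,fy=8,interpolation=3);cv2.imwrite('pics/c16.png',a)
"
```

```text
t 30.57 tcp [ 0.5338 -0.0574  0.26  ] a 170.5 ydown [ 0.0097 -0.0029 -0.9999] gap 0.0642 F [ 0.02 -0.16 -0.42] T [-0.    0.03 -0.04]
```

View pics/w13.png

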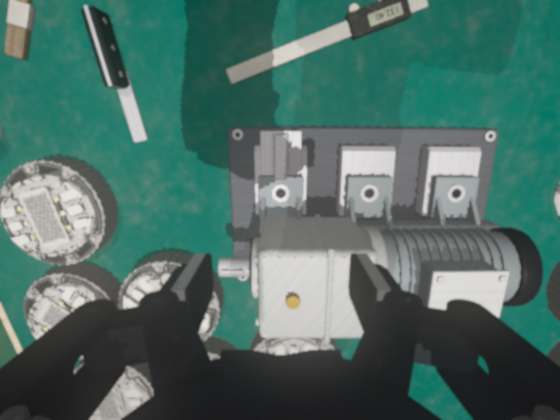

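View pics/c16.png

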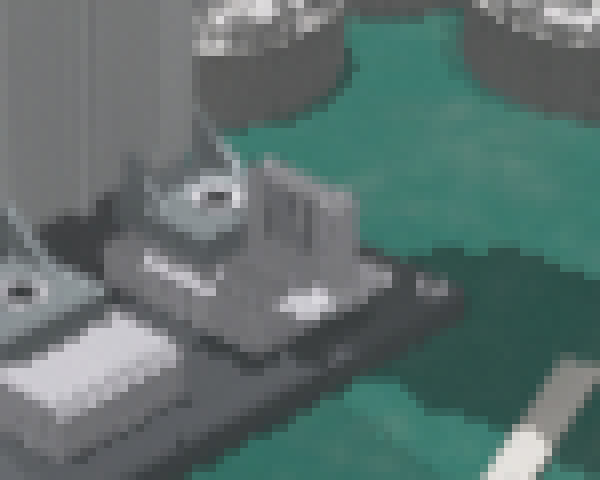

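The shim stands at the right foot, (280,155), and the feeler stands at (112,80). Checking the lug-to-foot contact, centring and feeler closely.

```bash
python3 -c "
from h import *
p=cv2.imread('pics/w13.png'); cv2.imwrite('pics/c17.png',cv2.resize(p[120:225,225:325],None,fx=7,fy=5.7,interpolation=3))
"
```

```text
(no output)
```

View pics/c17.png

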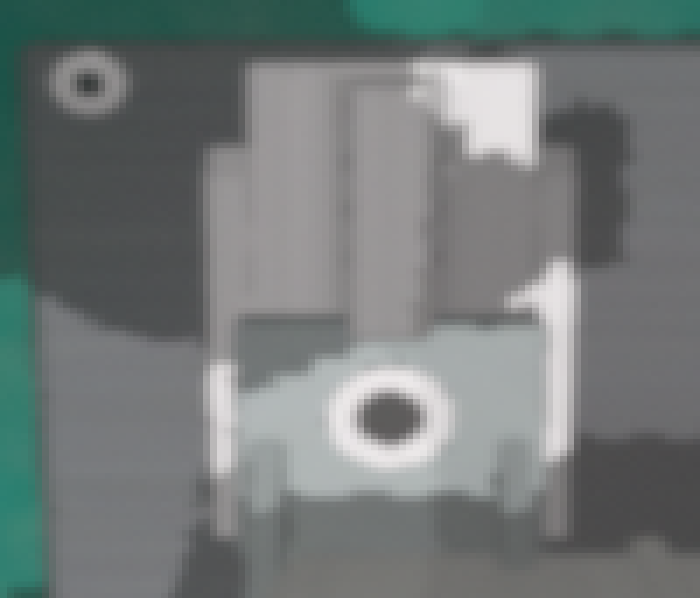

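```bash
python3 - <<'E'
from h import *
c=load('w13')[2]
yw=np.radians(-9.55);ux=np.array([np.cos(yw),np.sin(yw),0]);uy=np.array([-ux[1],ux[0],0])
f=lambda x,y:(225+x/7-.4,120+y/5.7-.4)
def l(n,x,y,z):
    X=onz(c,[f(x,y)],z)[0]; e=(X-[.5215,-.0559,z])*1000; print(n,'x %.1f y %.1f'%(e@ux,e@uy))
l('lug front top',390,338,.0695);l('foot front L',260,316,.047);l('foot front R',520,318,.047)
l('lug rear top',390,85,.0695)
l('plate edge',247,200,.0335);l('plate edge',537,140,.0335);l('foot edge',238,340,.047);l('foot edge',541,340,.047)
l('plate rear',300,62,.0335)
E
```

```text
lug front top x -1.0 y -0.4
foot front L x -1.2 y -20.1
foot front R x -0.8 y 19.1
lug rear top x -43.8 y -0.4
plate edge x -21.2 y -22.5
plate edge x -32.3 y 22.0
foot edge x 3.3 y -23.5
foot edge x 3.3 y 22.3
plate rear x -46.6 y -14.1
```

```bash
python3 -c "
from h import *
p=cv2.imread('pics/w13.png'); cv2.imwrite('pics/c18.png',cv2.resize(p[0:160,0:190],None,fx=3.7,fy=3.7,interpolation=3))"
```

```text
(no output)
```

View pics/c18.png

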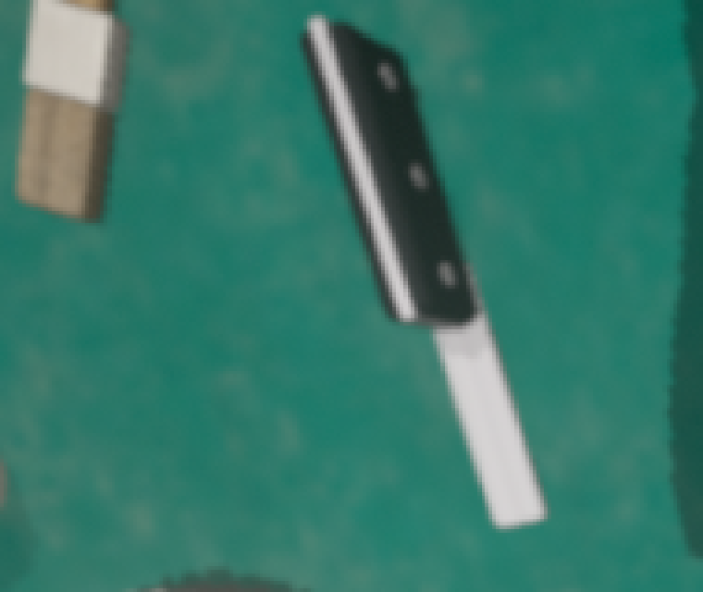

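The feeler stands on its edge, its top stripe and left side both visible, blade flat on the bench and well clear of the unit. Handing in.

```bash
python3 -c "
from h import *
goto(None); print(job.hand_in())"
```

```text
t 30.68 tcp [ 0.5336 -0.0574  0.2595] a 170.5 ydown [ 0.0091 -0.0027 -1.    ] gap 0.0641 F [-0.39 -0.55 -0.68] T [-0.02 -0.01  0.02]
the job is handed in; nothing more can be done
None
```

The soft foot is the right one. The feeler is back on the bench and the shim is home under that foot. I handed the job in at 30.7 s on the robot's clock.

- **Finding the foot:** Depth readings gave the right pad's ledge as 29.5 mm and the other two as about 35 mm. I therefore probed only the right foot with the feeler. It went in about 33 mm, with wrist-force readings no higher than about 1.5 N. I did not try the blade at the middle or left foot.
- **Feeler:** I stood it back where it came from, on its lower edge and well clear of the unit. The last wrist picture shows it upright.
- **Shim:** It slid straight in until the lug stopped against the foot at about 6 N. In the final picture the lug front and the foot front agree within about 0.2 mm, and the shim is centred within about 0.5 mm.
- **Disagreements:** The stop came about 1 mm before the home position I had estimated. When I opened the fingers the arm sprang about 4 mm forward, but it did not disturb the shim.
- **Bystanders:** I did not touch them and saw none displaced in the pictures that showed them. I took no final picture of the whole bench.

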